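# Unclip the hold-down and move the block to the bench hook

### The job

The oak block in the drilling jig is done and is to be sawn next. Lift the wooden hold-down clip straight up off the jig's rail against its sprung catch, keeping it upright, and stand it on its legs in the shallow tray; then take the oak block out of the jig, lay it flat on the bench hook and push it up snug and square against the stop, roughly at the middle of the stop. Set both down without dropping them, and leave the other tools where they lie.

Things in the scene. Friction and masses are not known exactly. Their poses are not given: they have to be found in the camera images.
- jig: Drilling jig, fixed: plywood base 170 (x) x 150 (y) x 16 mm high; origin at the centre of its underside, z up. Turned at most 0.3 rad. At its back (x = +50) an aluminium rail 30 wide runs 84 long in y, top 56 above the bench, with 52 x 12 end blocks of that height at y = -36 and +36. At its front is the nest for the block.
- nest (a point): Centre of the nest's floor (jig x = -46, y = 0, 16 mm above the bench), which holds the oak block; low cleats round it stand 6 mm above its floor.
- clip: Pale wooden hold-down clip, 137 x 50 x 82 mm high, 0.14 to 0.28 kg, loose, snapped astride the rail. Two legs, 59 over their outsides in x, 50 long in y. A 24 wide arm reaches over the block to x = -108, its top at height 46, its lowest point (pad) at 29. Origin midway between the feet at their undersides (20 above the bench when on the rail); z up, axes as the jig's at the start.
- clip_grip (a point): Middle of the clip's brown grip block, 64 mm straight above the clip's origin: 30 (x) x 32 (y) mm, spans heights 46 to 82 above the clip's origin, free on all sides.
- catch (a point): Middle of the rail at the height of the catch: a sprung steel roller pokes 5 mm from each long side of the rail and holds ribs inside the clip's legs. A straight pull up meets under 1 mm of play, then resistance peaking at 12 to 18 N some 2 to 3 mm up and gone by 8 mm; the feet clear the rail 36 mm above their seat. The clip cannot slide along the rail.
- oak: Plain oak block, 45 (x) x 120 (y) x 32 mm high, 0.1 to 0.17 kg, loose in the jig's nest under the clip's arm; origin at the centre of its underside, z up, y along its length, axes as the jig's at the start. Its top is then 48 above the bench.
- hook: Bench hook, fixed: wooden board 132 (x) x 180 (y) x 18 mm thick, a wooden stop across its top at the far side. Origin at the centre of its underside, z up. The stop's face is at x = +30, looks to -x, spans y = -88 to +70, heights 18 to 48. A block against the stop has its origin at x = +8. Left or right of the jig, turned at most 0.25 rad.
- tray: Shallow open plywood tray, fixed, 170 (x) x 150 (y) mm outside, rim 25 above the bench, walls and floor 6 thick; origin at the centre of its underside, z up. On the other side of the jig from the bench hook, turned at most 0.3 rad.
- tray_in (a point): Centre of the tray's floor, on its upper side; axes as the tray's.
- chisel: red-handled bench chisel, 28x315x34, lying pointing ahead between the jig and the left-hand station (sizes in mm). Bystander, loose; origin under its middle.
- driver: yellow-handled screwdriver, 31x230x33, lying pointing ahead between the jig and the right-hand station (sizes in mm). Bystander, loose; origin under its middle.
- tape: masking tape roll lying flat, 100 across, 25 high, behind the jig (sizes in mm). Bystander, loose; origin under its middle.
- sander: cork sanding block, 64x112x34, behind the jig (sizes in mm). Bystander, loose; origin under its middle.
- pineblock: plain pine block, 50x85x45, behind the jig to the right (sizes in mm). Bystander, loose; origin under its middle.
- gouge: thin chisel, 25x289x29, lying pointing ahead at the left end of the bench (sizes in mm). Bystander, loose; origin under its middle.

How it is judged:
On the way:
1. the clip is lifted clear of the rail, upright, while the oak block still lies in the nest (z of clip in the frame of jig above 0.06 m and angle between clip's own z axis and vertical below 0.35 rad and distance between oak and nest below 0.015 m), for 0.1 s.
At the end, for the whole second after the job is handed in: The clip stands upright (0.1 rad) on the tray floor inside its walls; the oak block lies flat, underside down, on the bench hook's board, at most 6 mm from the stop, parallel to it within 0.1 rad, its middle within 37 mm of the stop's middle (hook y = -8 mm); both at rest (angle between each of clip, oak's own z axis and vertical below 0.1 rad and x of clip in the frame of tray_in between -0.075 and 0.075 m and y of clip in the frame of tray_in between -0.06 and 0.06 m and z of clip in the frame of tray_in between -0.004 and 0.005 m and linear speed of each of clip, oak below 0.02 m/s and x of oak in the frame of hook between 0.001 and 0.013 m and y of oak in the frame of hook between -0.045 and 0.03 m and z of oak in the frame of hook between 0.014 and 0.022 m and angle between the y axis of oak and the y axis of hook, either way round below 0.1 rad); the robot touches nothing.
It fails at once if a bystander is moved more than 3 cm (distance of any of chisel, driver, tape, sander, pineblock, gouge from where it was at the start of the episode above 0.03 m).
It fails at once if the clip is tipped more than 45 degrees (angle between clip's own z axis and vertical above 0.785 rad).
It fails at once if the clip or the oak block is dropped (falls free more than about 3 cm) ((linear speed of clip above 0.8 m/s and contact force between clip and the fingers below 0.1 N) or (linear speed of oak above 0.8 m/s and contact force between oak and the fingers below 0.1 N)).
It also fails if it takes over 72 s, if anything falls off the work surface, if the arm or the gripper's body presses on something with over 40 N, if the wrist force passes 120 N, or if a joint passes its speed limit or range.

### The arm

A 7-joint arm with a two-finger parallel gripper is mounted at the origin on a cart in front of the work surface, level with it; the furniture and walls round the work are solid. World frame = base frame: x ahead of the robot, y to its left, z up, the work surface at z = 0. Lengths are in m, angles in rad, forces in N, time in s.
With the tool pointing down it reaches from about 0.4 to 0.85 m from the base axis. Payload 10.4 kg.
Tool frame: the origin (TCP) lies on the front face of the gripper's body, between the roots of the fingers; the fingertips stand 73 mm ahead of it and the grasp point (between the pads) lies 54 mm ahead of it; x points along the fingers, y is the direction in which the jaws open and shut, and the axes are right-handed (so a half turn about x gives the same grasp; the last joint's range is limited). The gripper opens to 85 mm and grips with 20 to 120 N. Pads are 22 mm wide; open, the fingers measure 114 mm over their backs; the gripper's body (76 mm by 85 mm) begins 54 mm behind the grasp point. The pads swing forward as they close: fully open they stand 13 mm farther back than shut.
Start: joints at [1.278, 0.332, -0.065, 1.46, 0.022, 1.35, -0.088], TCP at [0.167, -0.602, 0.304] pointing down, gripper open.
Joint ranges: [-2.6, 2.6], [-0.5, 2.12], [-1.47, 1.34], [0.16, 2.42], [-1.27, 4.41], [0.06, 2.06], [-2.6, 2.6]. Speed limits (rad/s): [2.22, 2.22, 2.79, 2.79, 3.14, 3.14, 3.14].

### API

Orientations are given as a unit quaternion [x, y, z, w].
In Python, from workcell import manip gives the robot as it stands. The module is installed in compiled form; this text tells all that it offers.
- The arm moves only by the tool arm_command, never from a script. Its argument "moves" is a list that holds one entry, the list of rows, each a list of 5 numbers: the closure, from 0 (fully open) to 1 (shut), then the shift along the tool's x, y, z in units of 25 mm (1.0 is 25 mm), then the turn about the tool's x in degrees. A call has 1 to 12 rows; each row shifts and turns the commanded pose from where the row before left it, along the tool's axes as they then stand; what a row does not reach is not made up. A row lasts 1/12 s, in which the tool goes at most 41.7 mm and 7.16 degrees, less where a joint would pass 70% of its speed; a pose out of reach is approached as far as the arm can. A call is refused whole if a number of a shift passes 1 or a number of a turn 7.16, either way. A call with a gripper value outside its range is refused whole. The fingers move at their own pace and stop on an object; "force" is the grip in N (left out, the last holds). Time passes only in rows, so rows that do not move let the fingers close. It gives the time, the measured TCP pose, the force and the opening at its end, in the units of the state.
- manip.get_obs(): the state, without advancing time (a new reading comes with each control period).
- manip.camera(name): name is "side" or "top"; returns the picture (400x640x3 uint8, red, green, blue); there is no depth.
- manip.camera_info(name): a dict with "vfov" (degrees; the focal length in pixels is half the picture's height over the tangent of half this angle, whatever the lens; pixels are square), "cx", "cy" (the principal point, pixels), "dist_coeffs" ([k1, k2, p1, p2, k3] as OpenCV has them; the pictures are not rectified), "pose" (4x4, takes a point from camera to world coordinates). Camera axes: x right, y down, z forward; pixel columns grow to the right and rows downward; lengths in m; the calibration is good to about 2 mm. A picture is of the moment at which its call begins. camera_info takes no time and is no camera call.
- manip.hand_in(): hands the job in, once; it reports no verdict.
Trained networks look in the newest picture that a camera, given by its name, has taken for a name from the list of things; names that differ only in an ending like _2 or _b are one class to them, and where a whole thing is asked for, a point or a joint stands for the part that bears it (a point fixed in the world has none). Each returns a list of dicts, best first, with "confidence" (0 to 1); they miss things now and then, are a little off and sometimes report something else, mostly with a low value. They report only what shows in the picture. A call takes as long as a camera call.
- manip.regions_of(query, camera): "mask" (400x640 bool, what is visible of it) and "rect" ([left, top, right, bottom] in pixels, round what is visible of it).
- manip.pinpoint(query, camera): "pixel" ([row, column] in pixels: a listed point, or the origin of a listed thing).
The state is a dict: "clock": time; "joint_pos": joint angles; "joint_velocities": joint speeds; "tau": joint torques, N m; "position": TCP position; "ee_rot": TCP orientation; "ft_force": force on the tool from outside, world axes, zero at the start; "torque": the same for the moment, N m; "grip_width": opening from 0.0 (shut) to 1.0 (fully open).
Only numpy, scipy, OpenCV 4.12 (cv2) and the standard library are available. Lean on these libraries where they do the work, as an engineer would, in place of code of your own. Each camera call takes 0.05 s, during which the arm holds its last target.

## Working session

There is one attempt and no reset: what is moved stays moved. The work goes in short steps, Python scripts to look and compute and a tool call to move; the robot and the scene stay as the last step left them, time stands still between calls to the robot, and variables do not carry over. Pictures are saved under pics/ and viewed, and the job is handed in when it is done.

Besides the shell and the picture viewer there is one more tool, called after "Emit:" in YAML: its name, and indented under it one key for each argument. arm_command: Moves the arm, as the interface text tells. Its arguments: {"type":"object","properties":{"moves":{"type":"array","items":{"type":"array","items":{"type":"array","items":{"type":"number"}}}},"force":{"type":"number"}},"required":["moves"]}

```bash
mkdir -p pics; cat > h.py <<'E'
import numpy as np, cv2
from workcell import manip
from scipy.spatial.transform import Rotation as R
def K(n):
    i=manip.camera_info(n); f=200/np.tan(np.radians(i['vfov'])/2)
    return np.array([[f,0,i['cx']],[0,f,i['cy']],[0,0,1]]),np.array(i['dist_coeffs'],float),np.array(i['pose'])
def proj(n,P):
    k,d,T=K(n); Ti=np.linalg.inv(T)
    return cv2.projectPoints(np.atleast_2d(P).astype(float),cv2.Rodrigues(Ti[:3,:3])[0],Ti[:3,3],k,d)[0][:,0]
def back(n,uv,z):
    k,d,T=K(n); p=cv2.undistortPoints(np.array(uv,float).reshape(-1,1,2),k,d)[:,0]
    r=np.c_[p,np.ones(len(p))]@T[:3,:3].T
    return T[:3,3]+r*((z-T[2,3])/r[:,2:])
def save(n,f):
    im=manip.camera(n); cv2.imwrite(f,im[:,:,::-1]); return im
E
python3 - <<'E'
from h import *
o=manip.get_obs();print(o)
for n in('top','side'):
    save(n,f'pics/{n}0.png'); print(n,manip.camera_info(n))
    for q in ('jig','nest','clip','clip_grip','oak','hook','tray','tray_in','chisel','driver'):
        r=manip.pinpoint(q,n); print(q,[(np.round(a['pixel'],1).tolist(),round(a['confidence'],2)) for a in r[:2]])
E
```

```text
{'clock': 0.0, 'joint_pos': array([ 1.27837816,  0.33288985, -0.06470574,  1.46096256,  0.02161523,
        1.34990542, -0.08846972]), 'joint_velocities': array([-0.00185643,  0.00174069,  0.0009777 , -0.0008585 , -0.00033515,
       -0.00021489, -0.00183962]), 'tau': array([-1.60676642e-03, -6.25449729e+01,  4.83984605e-02, -3.91603875e+01,
        1.61266036e-02,  9.96963121e-03,  2.66891874e-05]), 'position': array([ 0.16652081, -0.60211672,  0.30309451]), 'ee_rot': array([-0.70058021, -0.09563715,  0.70077706, -0.09461721]), 'ft_force': array([0.07846414, 1.18903449, 0.52241739]), 'torque': array([-0.00466172, -0.0110715 , -0.02622865]), 'grip_width': 1.0070555754351218}
top {'vfov': 56.22333429864322, 'cx': 321.0938946862579, 'cy': 205.00732024197205, 'dist_coeffs': array([-0.0612653,  0.       ,  0.       ,  0.       ,  0.       ]), 'pose': array([[-0.01782132, -0.9962856 ,  0.08424613,  0.52810423],
       [-0.99962458,  0.01950792,  0.01923924, -0.02788932],
       [-0.02081124, -0.08387163, -0.99625922,  1.11277815],
       [ 0.        ,  0.        ,  0.        ,  1.        
[... 510 characters left out ...]
rray([-0.0843124,  0.       ,  0.       ,  0.       ,  0.       ]), 'pose': array([[ 0.92735158, -0.31946813,  0.1948311 ,  0.36887913],
       [-0.37405378, -0.80555039,  0.45953492, -0.55514477],
       [ 0.01013951, -0.49902774, -0.86652669,  1.10711508],
       [ 0.        ,  0.        ,  0.        ,  1.        ]])}
jig [([244.6, 307.8], 0.8)]
nest [([249.0, 293.0], 0.8)]
clip [([230.1, 320.1], 0.94)]
clip_grip [([217.0, 320.4], 0.72), ([252.0, 292.9], 0.59)]
oak [([244.9, 295.6], 0.9), ([308.3, 329.9], 0.67)]
hook [([361.0, 356.2], 0.71), ([247.5, 297.3], 0.65)]
tray [([165.8, 269.9], 0.59)]
tray_in [([165.3, 269.7], 0.97)]
chisel [([195.9, 304.0], 0.92)]
driver [([308.2, 330.6], 0.76)]
```

View pictures.

View pics/top0.png

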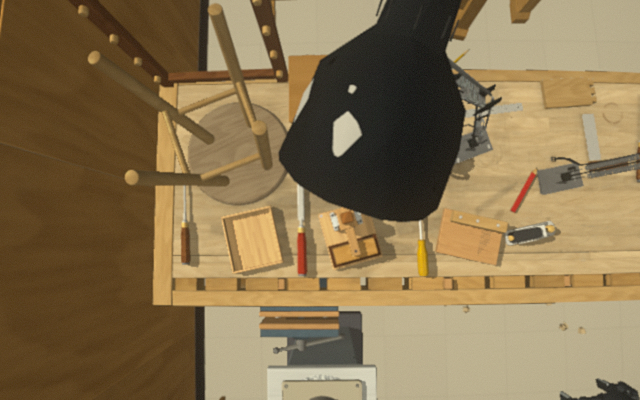

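View pics/side0.png

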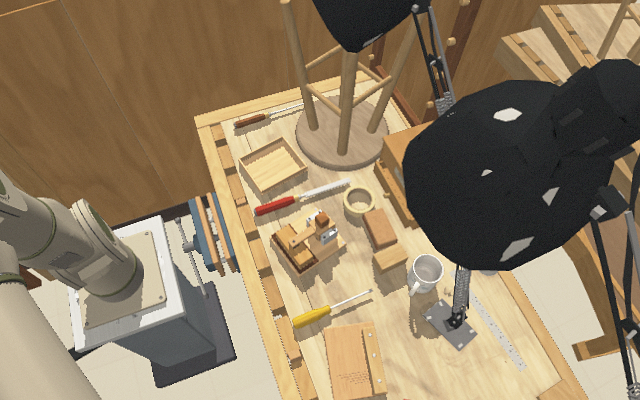

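```bash
python3 - <<'E'
import cv2
a=cv2.imread('pics/top0.png')
cv2.imwrite('pics/t1.png',cv2.resize(a[170:310,180:380],None,fx=4,fy=4,interpolation=cv2.INTER_CUBIC))
cv2.imwrite('pics/t2.png',cv2.resize(a[170:310,370:570],None,fx=4,fy=4,interpolation=cv2.INTER_CUBIC))
E
```

```text
(no output)
```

View pics/t1.png

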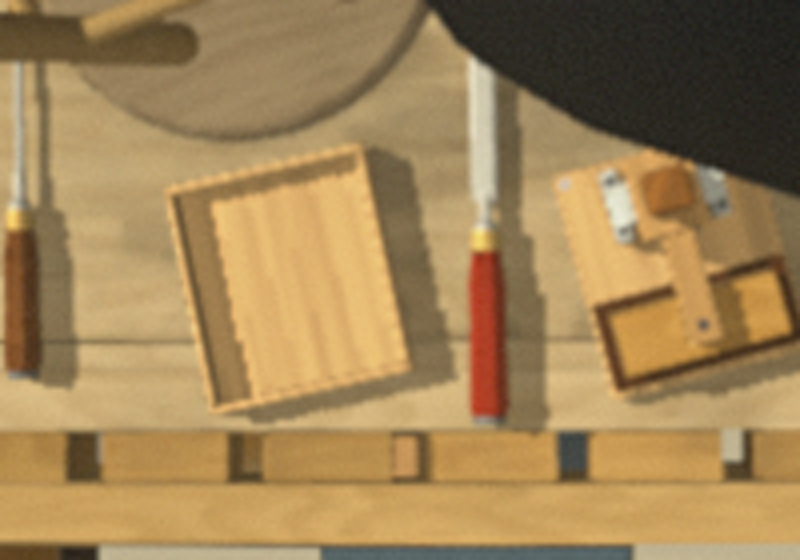

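View pics/t2.png

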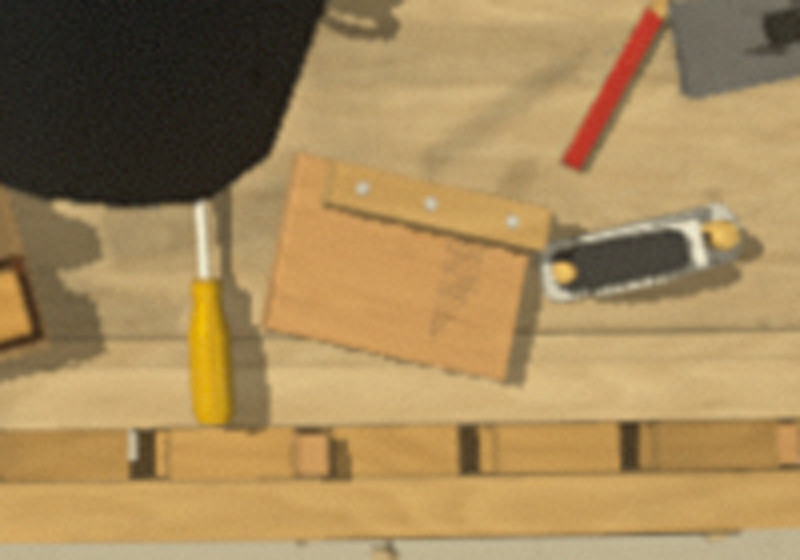

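```bash
python3 - <<'E'
from h import *
c=lambda p,o:np.array(p,float)/4+o
def yaw(v): return np.arctan2(v[1],v[0])
L=np.array([180,170]);Rr=np.array([370,170])
t=back('top',c([(165,190),(362,146),(410,372),(212,412)],L),.025)
print('tray',t.mean(0),np.round(t,3).tolist(),[np.linalg.norm(t[i]-t[i-1]).round(3) for i in range(4)], yaw(t[0]-t[3]),yaw(t[1]-t[2]),yaw(t[0]-t[1])-np.pi/2)
h=back('top',c([(298,153),(263,328),(505,383)],Rr),.018)
print('hook',(h[0]+h[2])/2,h.round(3).tolist(),yaw(h[0]-h[1]),yaw(h[1]-h[2])-np.pi/2,np.linalg.norm(h[0]-h[1]),np.linalg.norm(h[2]-h[1]))
s=back('top',c([(323,203),(545,250)],Rr),.048); print('stop',s,yaw(s[0]-s[1])-np.pi/2)
g=back('top',c([(642,172),(690,165),(697,205),(648,215)],L),.102); print('grip',g.round(3).tolist(),g.mean(0))
o=back('top',c([(605,308),(615,385),(798,345),(785,258)],L),.022); print('nest',o.round(3).tolist(),o.mean(0),yaw(o[0]-o[1]),yaw(o[1]-o[2])-np.pi/2,yaw(o[0]-o[3])-np.pi/2)
# pinpoints
for n,q,z in[('top',(346.1,217.2),.084),('side',(320.4,217),.084),('top',(356.8,250.8),.016),('side',(295.6,244.9),.016),('top',(353.9,249.6),.016),('top',(250.9,236.9),.006),('side',(269.7,165.3),.006),('top',(465.5,234.2),0),('side',(356.2,361),0),('top',(347.1,237.5),0),('side',(307.8,244.6),0)]: print(n,q,back(n,[q],z).round(4))
# lamp: closest points of rays
def ray(n,uv):
    a=back(n,[uv],0)[0];C=K(n)[2][:3,3];d=a-C;return C,d/np.linalg.norm(d)
for a,b in[((395,125),(515,165)),((390,218),(455,255)),((395,125),(365,20))]:
    C1,d1=ray('top',a);C2,d2=ray('side',b)
    A=np.c_[d1,-d2];x=np.linalg.lstsq(A,C2-C1,rcond=None)[0];print('lamp',C1+d1*x[0],C2+d2*x[1])
E
```

```text
tray [0.52218994 0.19709895 0.025     ] [[0.589, 0.287, 0.025], [0.619, 0.141, 0.025], [0.454, 0.108, 0.025], [0.427, 0.252, 0.025]] [np.float64(0.166), np.float64(0.149), np.float64(0.168), np.float64(0.147)] 0.21152886302982676 0.20134574158176083 0.2002660836103809
hook [ 0.51863018 -0.4410823   0.018     ] [[0.604, -0.368, 0.018], [0.477, -0.337, 0.018], [0.433, -0.514, 0.018]] -0.2398075823052427 -0.2444091904226635 0.13064018100145772 0.18159847205966018
stop [[ 0.56597045 -0.37549093  0.048     ]
 [ 0.52910655 -0.53414438  0.048     ]] -0.22830378794607564
grip [[0.591, -0.06, 0.102], [0.595, -0.093, 0.102], [0.568, -0.097, 0.102], [0.562, -0.064, 0.102]] [ 0.57887644 -0.07855635  0.102     ]
nest [[0.498, -0.034, 0.022], [0.442, -0.04, 0.022], [0.468, -0.173, 0.022], [0.531, -0.165, 0.022]] [ 0.4849207  -0.10313763  0.022     ] 0.11001622509010447 0.19555042954207646 0.25124800398036573
top (346.1, 217.2) [[ 0.5801 -0.0761  0.084 ]]
side (320.4, 217) [[ 0.5817 -0.0709  0.084 ]]
top (356.8, 250.8) [[ 0.4852 -0.1082  0.016 ]]
side (295.6, 244.9) [[ 0.4965 -0.0955  0.016 ]]
top (353.9, 249.6) [[ 0.4888 -0.0999  0.016 ]]
top (250.9, 236.9) [[0.5309 0.2033 0.006 ]]
side (269.7, 165.3) [[0.517  0.1987 0.006 ]]
top (465.5, 234.2) [[ 0.5268 -0.4336  0.    ]]
side (356.2, 361) [[ 0.5287 -0.4466  0.    ]]
top (347.1, 237.5) [[ 0.5242 -0.0817  0.    ]]
side (307.8, 244.6) [[ 0.5315 -0.1009  0.    ]]
lamp [ 0.74213433 -0.16101268  0.39941799] [ 0.89030469 -0.28698626  0.46738218]
lamp [ 0.56622687 -0.16327986  0.28707085] [ 0.7520102  -0.3688044   0.32934809]
lamp [ 0.64441641 -0.10023367  0.72511084] [ 0.63168302 -0.09670934  0.72063274]
```

```bash
python3 - <<'E'
from h import *
for uv in [(515,165),(410,170),(460,265)]:
  for z in(.2,.4,.6,.8,.9):
    P=back('side',[uv],z); print(uv,P.round(2),proj('top',P).round(0))
for uv in [(360,50),(320,25),(405,20)]:
  for z in(.4,.5,.6,.7):
    P=back('side',[uv],z); print(uv,P.round(2),proj('top',P).round(0))
# refine-fit overlay
def fr(x,y,a,pts):
    c,s=np.cos(a),np.sin(a); pts=np.array(pts,float)/1000
    return np.c_[x+c*pts[:,0]-s*pts[:,1],y+s*pts[:,0]+c*pts[:,1],pts[:,2]]
def box(x0,x1,y0,y1,z0,z1): return [[(x,y,z) for x,y in((x0,y0),(x1,y0),(x1,y1),(x0,y1))] for z in (z0,z1)]
def draw(im,n,pose,b):
    for l in b:
        p=proj(n,fr(*pose,l)); 
        cv2.polylines(im,[np.round((p-off)*4).astype(int)],True,(0,255,0) if l[0][2]>0 else (255,0,0),1)
poses=dict(tray=(.522,.197,.203),hook=(.5185,-.441,-.24),jig=(.531,-.091,.21))
B=dict(tray=[box(-85,85,-75,75,0,25)],hook=[box(-66,66,-90,90,0,18),box(30,55,-88,70,18,48)],
 jig=[box(-85,85,-75,75,0,16),box(50-15,65,-42,42,16,56),box(35,65,-16,16,66,102),box(-108,20,-12,12,49,66),box(-46-22.5,-46+22.5,-60,60,16,48)])
for n,off0 in(('top',[(180,170),(370,170)]),('side',[(200,120),(250,260)])):
  im=cv2.imread(f'pics/{n}0.png')
  for j,off in enumerate(off0):
    off=np.array(off); cr=cv2.resize(im[off[1]:off[1]+140,off[0]:off[0]+200],None,fx=4,fy=4,interpolation=cv2.INTER_CUBIC)
    for k in poses:
      for b in B[k]: draw(cr,n,poses[k],b)
    cv2.imwrite(f'pics/ov_{n}{j}.png',cr)
E
```

```text
(515, 165) [[ 1.11 -0.17  0.2 ]] [[381.  11.]]
(515, 165) [[ 0.95 -0.26  0.4 ]] [[439.  27.]]
(515, 165) [[ 0.78 -0.34  0.6 ]] [[542.  56.]]
(515, 165) [[ 0.62 -0.43  0.8 ]] [[754. 127.]]
(515, 165) [[ 0.54 -0.47  0.9 ]] [[899. 205.]]
(410, 170) [[ 0.83 -0.08  0.2 ]] [[349. 115.]]
(410, 170) [[ 0.73 -0.19  0.4 ]] [[409. 131.]]
(410, 170) [[ 0.63 -0.29  0.6 ]] [[516. 162.]]
(410, 170) [[ 0.53 -0.4   0.8 ]] [[739. 230.]]
(410, 170) [[ 0.47 -0.45  0.9 ]] [[892. 290.]]
(460, 265) [[ 0.81 -0.36  0.2 ]] [[461. 119.]]
(460, 265) [[ 0.72 -0.41  0.4 ]] [[520. 136.]]
(460, 265) [[ 0.62 -0.45  0.6 ]] [[622. 167.]]
(460, 265) [[ 0.52 -0.49  0.8 ]] [[816. 232.]]
(460, 265) [[ 0.47 -0.51  0.9 ]] [[894. 282.]]
(360, 50) [[0.79 0.18 0.4 ]] [[222. 108.]]
(360, 50) [[0.73 0.08 0.5 ]] [[265. 119.]]
(360, 50) [[ 0.67 -0.03  0.6 ]] [[327. 136.]]
(360, 50) [[ 0.61 -0.13  0.7 ]] [[421. 162.]]
(320, 25) [[0.73 0.31 0.4 ]] [[158. 138.]]
(320, 25) [[0.68 0.18 0.5 ]] [[201. 149.]]
(320, 25) [[0.63 0.06 0.6 ]] [[262. 166.]]
(320, 25) [[ 0.58 -0.06  0.7 ]] [[356. 192.]]
(405, 20) [[0.95 0.25 0.4 ]] [[191.  31.]]
(405, 20) [[0.87 0.13 0.5 ]] [[233.  41.]]
(405, 20) [[0.79 0.02 0.6 ]] [[292.  57.]]
(405, 20) [[ 0.7  -0.09  0.7 ]] [[383.  81.]]
```

View pics/ov_top0.png

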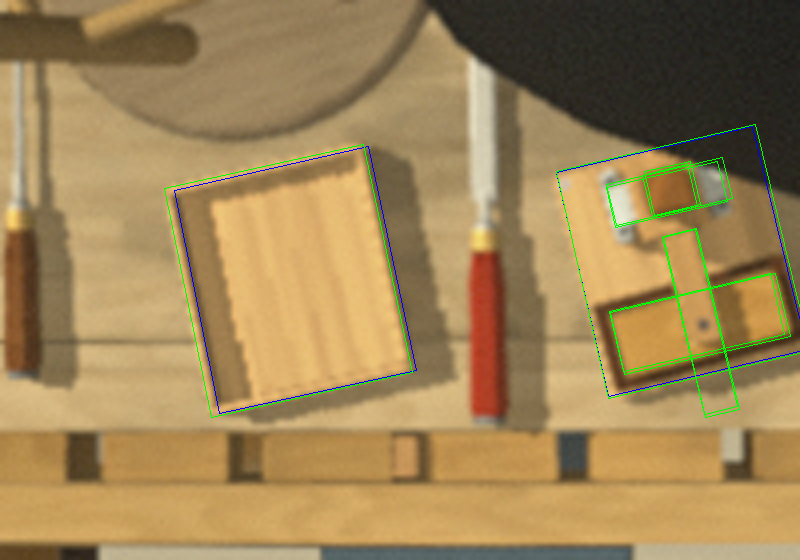

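View pics/ov_side0.png

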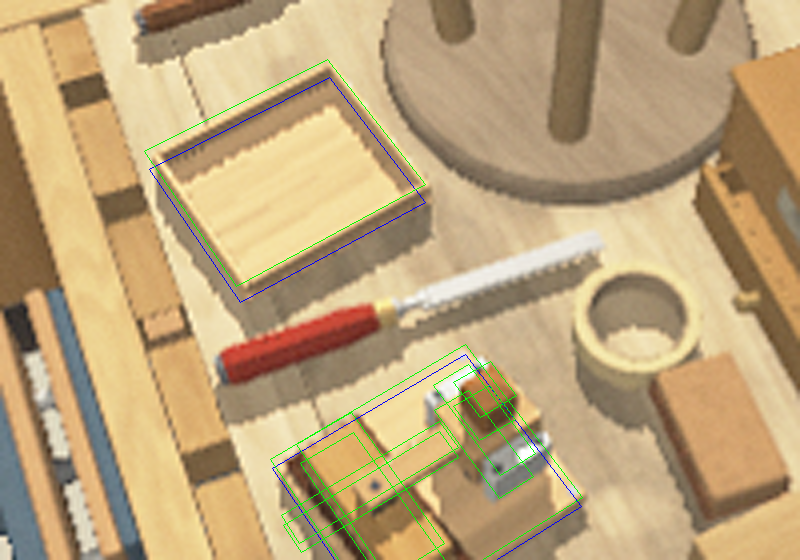

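View pics/ov_side1.png

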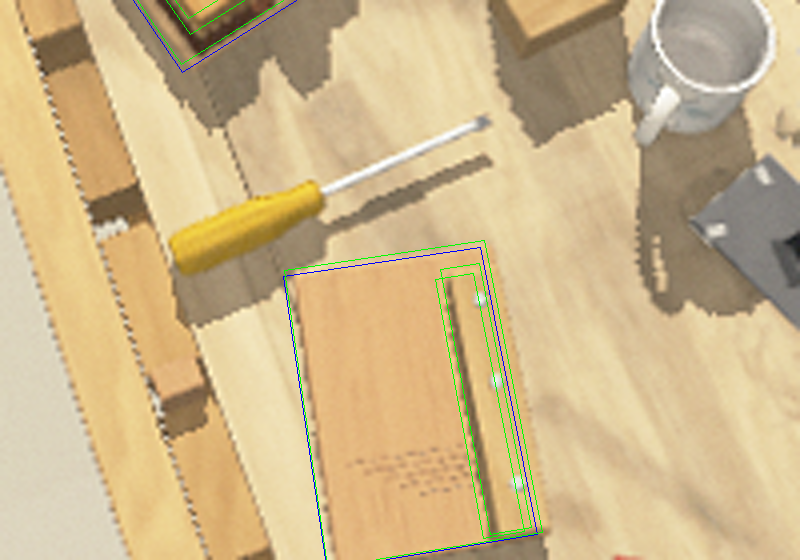

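View pics/ov_top1.png

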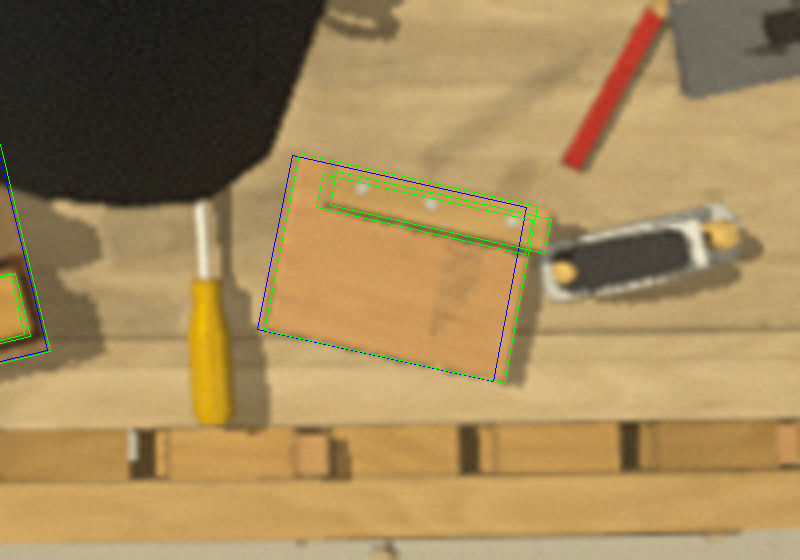

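```bash
python3 - <<'E'
from h import *
for uv in[(230,180),(265,165),(210,138)]: print(back('top',[uv],.03).round(3))
for uv in[(132,178),(258,127),(95,57)]: print([back('top',[uv],z)[0].round(3).tolist() for z in(.3,.4,.5)])
o=manip.get_obs(); m=R.from_quat(o['ee_rot']).as_matrix(); print(o['clock'],m.round(3),np.degrees(np.arctan2(m[1,1],m[0,1])))
E
```

```text
[[0.699 0.26  0.03 ]]
[[0.741 0.156 0.03 ]]
[[0.827 0.321 0.03 ]]
[[0.666, 0.413, 0.3], [0.649, 0.359, 0.4], [0.632, 0.304, 0.5]]
[[0.775, 0.126, 0.3], [0.744, 0.107, 0.4], [0.714, 0.088, 0.5]]
[[0.959, 0.517, 0.3], [0.906, 0.45, 0.4], [0.853, 0.383, 0.5]]
1.1 [[ 0.     0.267 -0.964]
 [-0.    -0.964 -0.267]
 [-1.     0.     0.   ]] -74.54050344445083
```

Emit:
arm_command:
  moves:
    - [[0,0.2,0,0,-7.1],[0,0.2,0,0,-7.1],[0,0.2,0,0,-7.1],[0,0.2,0,0,-7.1],[0,0.2,0,0,-7.1],[0,0.2,0,0,-7.1],[0,0.2,0,0,-7.1],[0,0.2,0,0,-7.1],[0,0.2,0,0,-7.1],[0,0.2,0,0,-7.1],[0,0.2,0,0,-7.1],[0,0.2,0,0,-7.1]]
  force: 50

```text
clock: 2.1
position: [0.1666, -0.6024, 0.2437]
ee_rot: [0.45, 0.546, -0.45, 0.546]
ft_force: [-0.2, 0.0, -0.0]
grip_width: 1.001
```

```bash
cat >> h.py <<'E'
def go(x,y,z,yaw):
    o=manip.get_obs(); m=R.from_quat(o['ee_rot']).as_matrix(); d=np.array([x,y,z])-o['position']
    cy=np.arctan2(m[1,1],m[0,1]); e=(yaw-cy+np.pi)%(2*np.pi)-np.pi
    print('t',round(o['clock'],2),'pos',o['position'].round(4),'yaw',round(cy,4),'F',o['ft_force'].round(1),'grip',round(o['grip_width'],3),'tilt',m[:,0].round(3))
    print('shift units',(m.T@d/.025).round(2),'turn deg',round(-np.degrees(e),2), 'j7',o['joint_pos'].round(2))
E
python3 -c "
from h import *
go(.5795,-.0795,.2,.207)"
```

```text
t 2.1 pos [ 0.1666 -0.6024  0.2437] yaw 0.1921 F [-0.2  0.  -0. ] grip 1.001 tilt [ 0. -0. -1.]
shift units [  1.75  20.21 -17.38] turn deg -0.85 j7 [ 1.44  0.38 -0.28  1.53  0.11  1.24  1.34]
```

Emit:
arm_command:
  moves:
    - [[0,0.07,0.6,-0.5,0],[0,0.07,0.85,-0.73,0],[0,0.07,0.85,-0.73,0],[0,0.07,0.85,-0.73,0],[0,0.07,0.85,-0.73,0],[0,0.07,0.85,-0.73,0],[0,0.07,0.85,-0.73,0],[0,0.07,0.85,-0.73,0],[0,0.07,0.85,-0.73,0],[0,0.07,0.85,-0.73,0],[0,0.07,0.85,-0.73,0],[0,0.07,0.85,-0.73,0]]

```text
clock: 3.1
position: [0.3723, -0.3457, 0.223]
ee_rot: [0.451, 0.544, -0.452, 0.544]
ft_force: [-0.4, -0.2, 0.6]
grip_width: 0.994
```

Emit:
arm_command:
  moves:
    - [[0,0.07,0.85,-0.73,0],[0,0.07,0.85,-0.73,0],[0,0.07,0.85,-0.73,0],[0,0.07,0.85,-0.73,0],[0,0.07,0.85,-0.73,0],[0,0.07,0.85,-0.73,0],[0,0.07,0.85,-0.73,0],[0,0.07,0.85,-0.73,0],[0,0.07,0.85,-0.73,0],[0,0.07,0.85,-0.73,0],[0,0,0.4,-0.3,0],[0,0,0,0,-0.8]]

```text
clock: 4.1
position: [0.5566, -0.1158, 0.2055]
ee_rot: [0.447, 0.549, -0.446, 0.548]
ft_force: [-1.3, -0.0, 0.1]
grip_width: 1.001
```

```bash
python3 -c "
from h import *
go(.5795,-.0795,.144,.207)
save('side','pics/s1.png');save('top','pics/t3.png')
print(manip.pinpoint('clip_grip','side')[:2],manip.pinpoint('clip_grip','top')[:2])"
```

```text
t 4.1 pos [ 0.5566 -0.1158  0.2055] yaw 0.2044 F [-1.3 -0.   0.1] grip 1.001 tilt [ 0.001  0.002 -1.   ]
shift units [ 2.46  1.19 -1.23] turn deg -0.15 j7 [ 0.67  0.36 -0.65  1.71  0.23  1.15  0.16]
[{'pixel': [218.0, 320.5], 'confidence': 0.83}, {'pixel': [249.7, 293.9], 'confidence': 0.15}] [{'pixel': [219.6, 346.2], 'confidence': 0.75}]
```

View pics/s1.png

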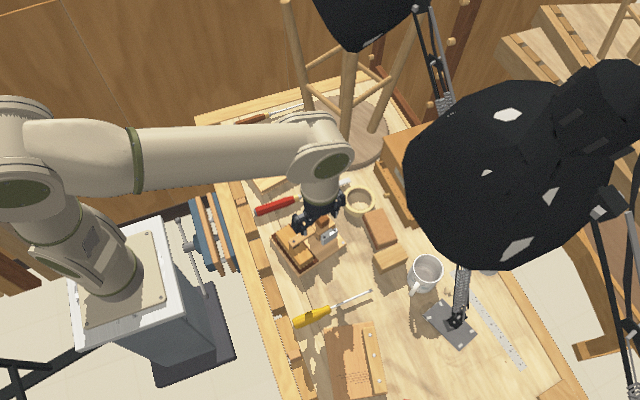

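Emit:
arm_command:
  moves:
    - [[0,0,0.6,-0.62,0],[0,0,0.6,-0.62,0],[0,0,0,0,0],[0,0,0,0,0]]

```text
clock: 4.63
position: [0.5783, -0.0828, 0.2055]
ee_rot: [0.447, 0.547, -0.448, 0.548]
ft_force: [0.9, -1.4, 0.8]
grip_width: 1.002
```

```bash
python3 -c "
from h import *
go(.5795,-.0795,.144,.207)
im=save('side','pics/s2.png'); cv2.imwrite('pics/s2c.png',cv2.resize(im[150:290,220:420,::-1],None,fx=4,fy=4,interpolation=cv2.INTER_CUBIC))"
```

```text
t 4.63 pos [ 0.5783 -0.0828  0.2055] yaw 0.2002 F [ 0.9 -1.4  0.8] grip 1.002 tilt [ 0. -0. -1.]
shift units [ 2.46  0.07 -0.12] turn deg -0.39 j7 [ 0.6   0.39 -0.66  1.67  0.26  1.17  0.08]
```

View pics/s2c.png

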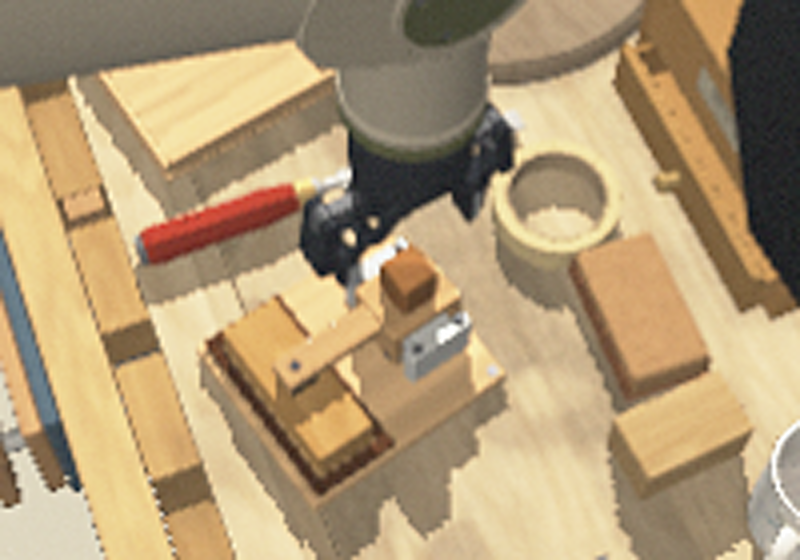

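Emit:
arm_command:
  moves:
    - [[0,0.4,0.05,-0.1,-0.4],[0,0.5,0,0,0],[0,0.5,0,0,0],[0,0.5,0,0,0],[0,0.4,0,0,0],[0,0.1,0,0,0],[0,0,0,0,0]]

```text
clock: 5.27
position: [0.5786, -0.0799, 0.1441]
ee_rot: [0.445, 0.55, -0.446, 0.548]
ft_force: [0.1, -0.5, 0.3]
grip_width: 1.002
```

```bash
python3 -c "
from h import *
go(.5795,-.0805,.144,.207)
im=save('side','pics/s3.png'); cv2.imwrite('pics/s3c.png',cv2.resize(im[150:290,220:420,::-1],None,fx=4,fy=4,interpolation=cv2.INTER_CUBIC))"
```

```text
t 5.27 pos [ 0.5786 -0.0799  0.1441] yaw 0.207 F [ 0.1 -0.5  0.3] grip 1.002 tilt [-0.002  0.    -1.   ]
shift units [0.   0.03 0.03] turn deg 0.0 j7 [ 0.57  0.46 -0.64  1.72  0.31  1.06  0.04]
```

View pics/s3c.png

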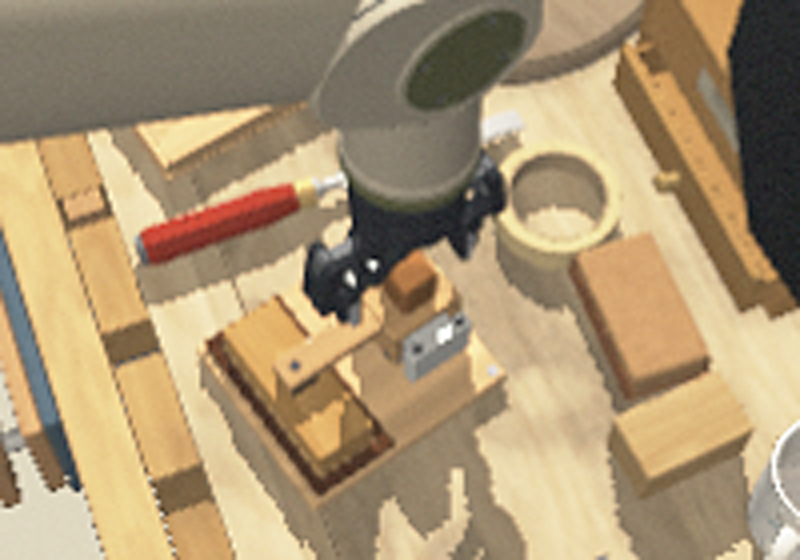

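Emit:
arm_command:
  moves:
    - [[1,0,0,0,0],[1,0,0,0,0],[1,0,0,0,0],[1,0,0,0,0],[1,0,0,0,0],[1,0,0,0,0]]
  force: 80

```text
clock: 5.82
position: [0.5803, -0.0798, 0.1464]
ee_rot: [0.446, 0.548, -0.445, 0.55]
ft_force: [4.6, -0.6, 3.2]
grip_width: 0.338
```

```bash
python3 -c "
from h import *
go(.5795,-.0805,.144,.207)
im=save('side','pics/s4.png'); cv2.imwrite('pics/s4c.png',cv2.resize(im[150:290,220:420,::-1],None,fx=4,fy=4,interpolation=cv2.INTER_CUBIC))"
```

```text
t 5.82 pos [ 0.5803 -0.0798  0.1464] yaw 0.2071 F [ 4.6 -0.6  3.2] grip 0.338 tilt [ 0.003 -0.    -1.   ]
shift units [ 0.1  -0.04  0.02] turn deg 0.01 j7 [ 0.57  0.46 -0.64  1.72  0.31  1.06  0.04]
```

View pics/s4c.png

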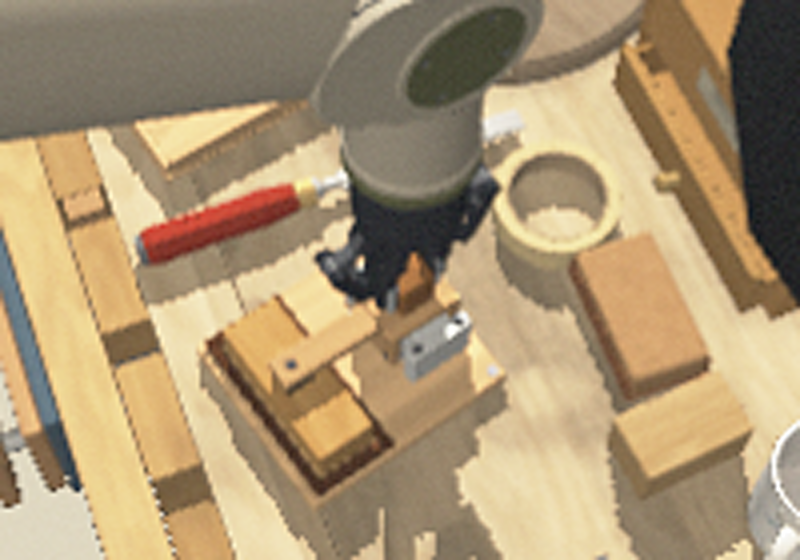

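Emit:
arm_command:
  moves:
    - [[1,-0.1,0.02,0,0],[1,-0.1,0,0,0],[1,-0.1,0,0,0],[1,-0.1,0,0,0],[1,-0.1,0,0,0],[1,-0.1,0,0,0],[1,-0.1,0,0,0],[1,-0.1,0,0,0]]

```text
clock: 6.53
position: [0.5799, -0.0794, 0.1652]
ee_rot: [0.446, 0.549, -0.445, 0.549]
ft_force: [6.2, 2.1, -6.4]
grip_width: 0.336
```

```bash
python3 -c "
from h import *
go(.5795,-.0805,.2,.207)
im=save('side','pics/s5.png'); cv2.imwrite('pics/s5c.png',cv2.resize(im[150:290,220:420,::-1],None,fx=4,fy=4,interpolation=cv2.INTER_CUBIC))"
```

```text
t 6.53 pos [ 0.5799 -0.0794  0.1652] yaw 0.2075 F [ 6.2  2.1 -6.4] grip 0.336 tilt [ 0.001  0.001 -1.   ]
shift units [-1.39 -0.02  0.04] turn deg 0.03 j7 [ 0.58  0.44 -0.64  1.7   0.29  1.1   0.06]
```

View pics/s5c.png

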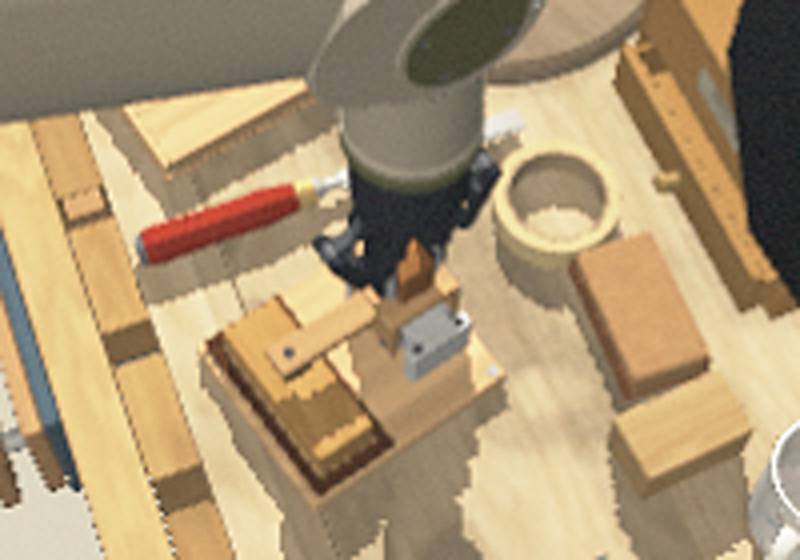

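Emit:
arm_command:
  moves:
    - [[1,-0.15,0,0,0],[1,-0.2,0,0,0],[1,-0.2,0,0,0],[1,-0.2,0,0,0],[1,-0.2,0,0,0],[1,-0.25,0,0,0],[1,-0.25,0,0,0],[1,-0.25,0,0,0],[1,-0.25,0,0,0],[1,-0.25,0,0,0],[1,-0.1,0,0,0],[1,0,0,0,0]]

```text
clock: 7.58
position: [0.5799, -0.0798, 0.2238]
ee_rot: [0.446, 0.549, -0.446, 0.549]
ft_force: [-0.2, -0.6, -2.4]
grip_width: 0.341
```

```bash
python3 -c "
from h import *
a=.203;x,y=.522+.005*np.cos(a),.197+.005*np.sin(a);print(x,y)
go(x,y,.22,.207)
im=save('side','pics/s6.png'); cv2.imwrite('pics/s6c.png',cv2.resize(im[150:290,220:420,::-1],None,fx=4,fy=4,interpolation=cv2.INTER_CUBIC))"
```

```text
0.5268973308022329 0.19800804316053486
t 7.58 pos [ 0.5799 -0.0798  0.2238] yaw 0.207 F [-0.2 -0.6 -2.4] grip 0.341 tilt [ 0.001 -0.    -1.   ]
shift units [  0.14   0.21 -11.31] turn deg -0.0 j7 [ 0.6   0.38 -0.66  1.64  0.25  1.2   0.09]
```

View pics/s6c.png

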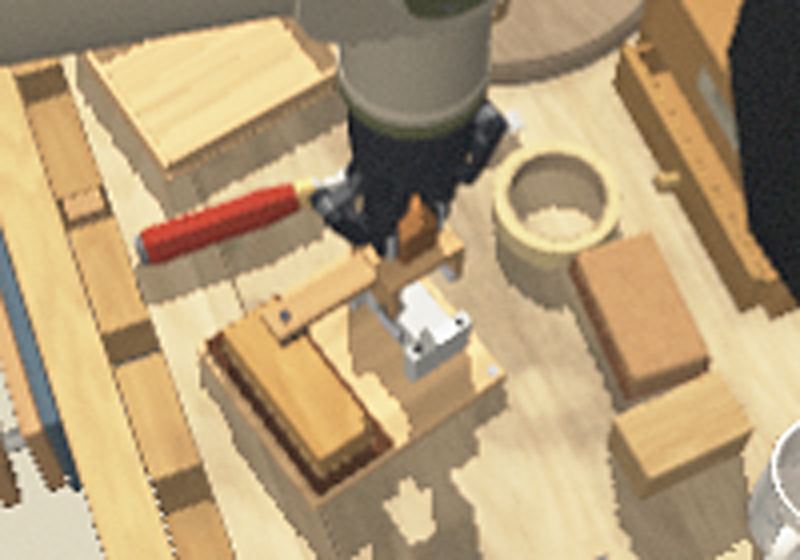

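Emit:
arm_command:
  moves:
    - [[1,0,0,-0.4,0],[1,0,0,-0.7,0],[1,0,0.02,-0.9,0],[1,0,0.02,-0.9,0],[1,0,0.02,-0.9,0],[1,0,0.02,-0.9,0],[1,0,0.02,-0.9,0],[1,0,0.02,-0.9,0],[1,0,0.02,-0.9,0],[1,0,0.02,-0.9,0],[1,0,0.02,-0.9,0],[1,0,0.02,-0.9,0]]

```text
clock: 8.63
position: [0.5316, 0.17, 0.2225]
ee_rot: [0.445, 0.549, -0.446, 0.549]
ft_force: [0.8, -0.5, -2.8]
grip_width: 0.34
```

Emit:
arm_command:
  moves:
    - [[1,0,0.02,-0.7,0],[1,0,0,-0.4,0],[1,0,0,0,0],[1,0,0,0,0],[1,0,0,0,0]]

```text
clock: 9.05
position: [0.5278, 0.194, 0.2226]
ee_rot: [0.446, 0.548, -0.446, 0.549]
ft_force: [0.1, 0.1, -3.2]
grip_width: 0.339
```

```bash
python3 -c "
from h import *
go(.5269,.198,.135,.203)
for n,o in(('side',(150,60)),('top',(180,150))):
  im=save(n,f'pics/{n}7.png'); cv2.imwrite(f'pics/{n}7c.png',cv2.resize(im[o[1]:o[1]+140,o[0]:o[0]+200,::-1],None,fx=4,fy=4,interpolation=cv2.INTER_CUBIC))"
```

```text
t 9.05 pos [0.5278 0.194  0.2226] yaw 0.2054 F [ 0.1  0.1 -3.2] grip 0.339 tilt [-0.    -0.001 -1.   ]
shift units [ 3.5  -0.   -0.17] turn deg 0.14 j7 [ 0.22  0.36 -0.79  1.7   0.27  1.2  -0.43]
```

View pics/side7c.png

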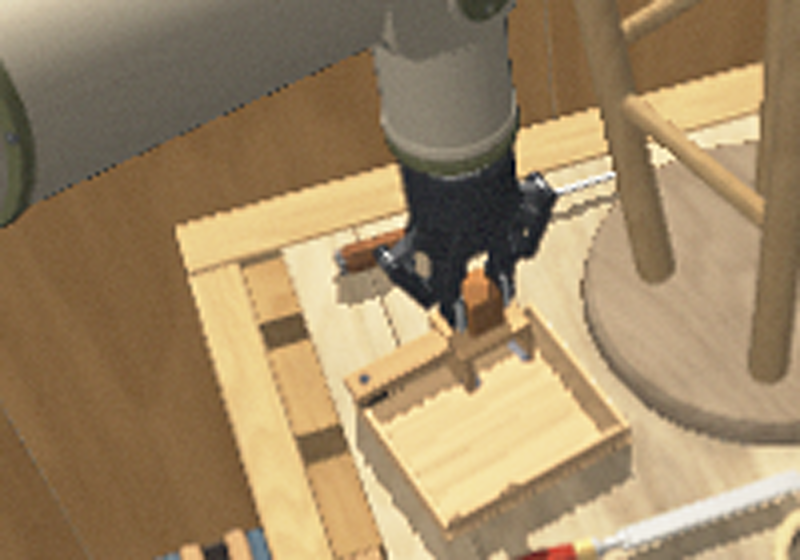

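View pics/top7c.png

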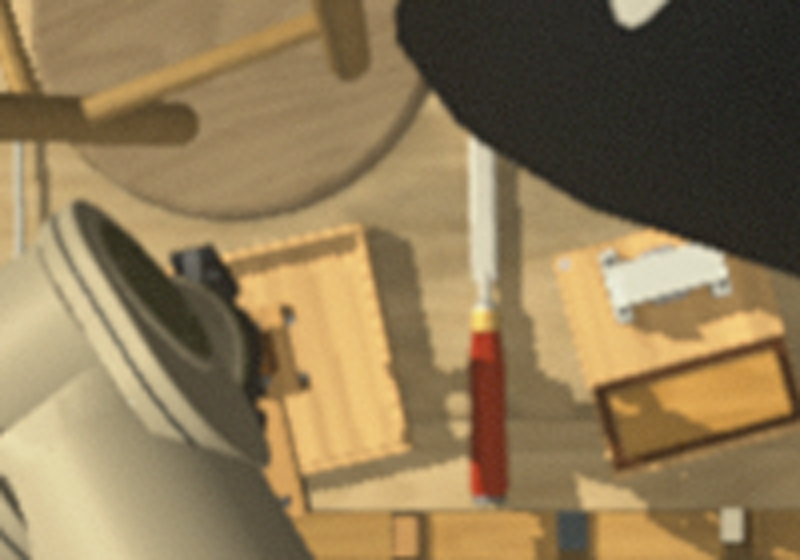

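Emit:
arm_command:
  moves:
    - [[1,0.2,0,-0.16,0],[1,0.4,0,0,0],[1,0.5,0,0,0],[1,0.5,0,0,0],[1,0.5,0,0,0],[1,0.5,0,0,0],[1,0.4,0,0,0],[1,0.2,0,0,0],[1,0.1,0,0,0],[1,0.1,0,0,0],[1,0,0,0,0]]

```text
clock: 10.07
position: [0.5267, 0.1993, 0.1378]
ee_rot: [0.446, 0.549, -0.446, 0.549]
ft_force: [0.4, -0.2, -2.9]
grip_width: 0.337
```

Emit:
arm_command:
  moves:
    - [[1,0.05,0,0,0],[1,0.05,0,0,0],[1,0,0,0,0]]

```text
clock: 10.32
position: [0.5267, 0.1993, 0.1355]
ee_rot: [0.446, 0.549, -0.446, 0.549]
ft_force: [-0.3, 0.7, -3.7]
grip_width: 0.336
```

```bash
python3 -c "
from h import *
go(.5269,.198,.1324,.203)
for n,o in(('side',(150,60)),):
  im=save(n,f'pics/{n}8.png'); cv2.imwrite(f'pics/{n}8c.png',cv2.resize(im[o[1]:o[1]+140,o[0]:o[0]+200,::-1],None,fx=4,fy=4,interpolation=cv2.INTER_CUBIC))"
```

```text
t 10.32 pos [0.5267 0.1993 0.1355] yaw 0.2069 F [-0.3  0.7 -3.7] grip 0.336 tilt [ 0. -0. -1.]
shift units [ 0.13 -0.    0.05] turn deg 0.23 j7 [ 0.17  0.46 -0.75  1.78  0.36  1.04 -0.5 ]
```

View pics/side8c.png

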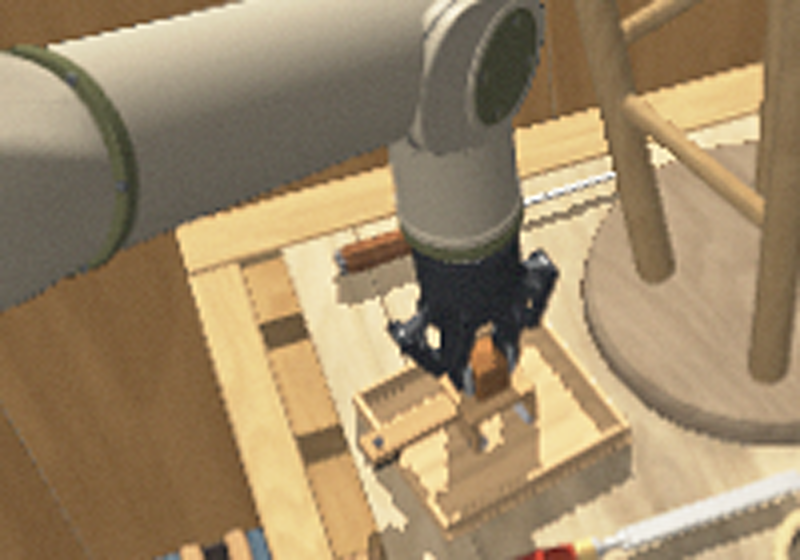

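Emit:
arm_command:
  moves:
    - [[1,0.05,0,0,0],[1,0.04,0,0,0],[1,0,0,0,0],[1,0,0,0,0]]

```text
clock: 10.7
position: [0.5266, 0.1992, 0.1331]
ee_rot: [0.446, 0.549, -0.446, 0.549]
ft_force: [-0.2, 0.2, -2.2]
grip_width: 0.335
```

Emit:
arm_command:
  moves:
    - [[1,0.04,0,0,0],[1,0.02,0,0,0],[1,0,0,0,0]]

```text
clock: 10.95
position: [0.5269, 0.1995, 0.1325]
ee_rot: [0.446, 0.549, -0.446, 0.549]
ft_force: [-1.8, -1.3, 6.8]
grip_width: 0.339
```

Emit:
arm_command:
  moves:
    - [[0.6,0,0,0,0],[0.5,0,0,0,0],[0.3,0,0,0,0],[0,0,0,0,0],[0,0,0,0,0],[0,0,0,0,0],[0,-0.2,0,0,0],[0,-0.5,0,0,0],[0,-0.6,0,0,0],[0,-0.8,0,0,0],[0,-0.8,0,0,0],[0,-0.8,0,0,0]]

```text
clock: 11.95
position: [0.5266, 0.1995, 0.2263]
ee_rot: [0.446, 0.549, -0.445, 0.549]
ft_force: [0.1, 0.3, -0.4]
grip_width: 1.003
```

```bash
python3 -c "
from h import *
a=.207;x,y=.531-.046*np.cos(a),-.091-.046*np.sin(a);print(x,y)
go(x,y,.22,.207)
for n,o in(('side',(150,60)),):
  im=save(n,f'pics/{n}9.png'); cv2.imwrite(f'pics/{n}9c.png',cv2.resize(im[o[1]:o[1]+140,o[0]:o[0]+200,::-1],None,fx=4,fy=4,interpolation=cv2.INTER_CUBIC))"
```

```text
0.4859820129519091 -0.10045414417797405
t 11.95 pos [0.5266 0.1995 0.2263] yaw 0.2073 F [ 0.1  0.3 -0.4] grip 1.003 tilt [ 0.001  0.    -1.   ]
shift units [ 0.25 -4.06 11.41] turn deg 0.02 j7 [ 0.22  0.36 -0.79  1.69  0.27  1.2  -0.44]
```

View pics/side9c.png

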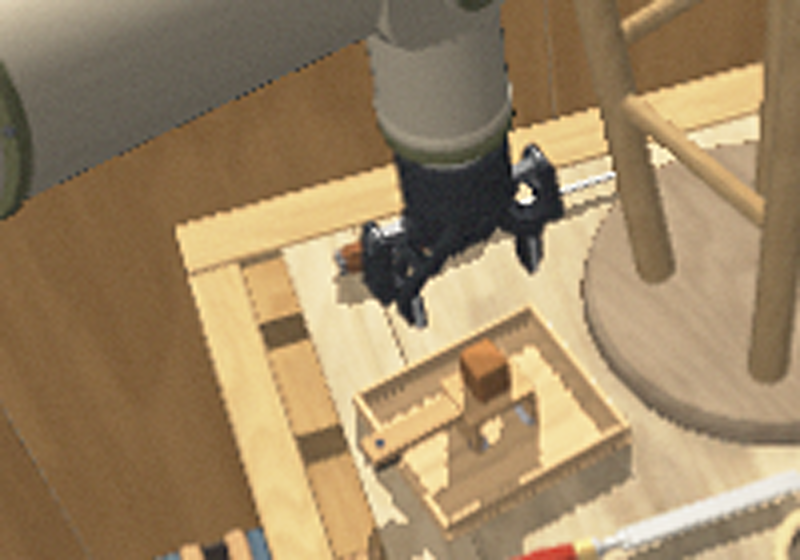

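```bash
python3 - <<'E'
from h import *
def fr(x,y,a,pts):
    c,s=np.cos(a),np.sin(a); pts=np.array(pts,float)/1000
    return np.c_[x+c*pts[:,0]-s*pts[:,1],y+s*pts[:,0]+c*pts[:,1],pts[:,2]]
for n,off,f in(('top',(310,190),'top7'),('side',(255,200),'side9')):
  im=cv2.imread(f'pics/{f}.png'); off=np.array(off)
  cr=cv2.resize(im[off[1]:off[1]+80,off[0]:off[0]+100],None,fx=7,fy=7,interpolation=cv2.INTER_CUBIC)
  for l in([(-68.5,-60,48),(-23.5,-60,48),(-23.5,60,48),(-68.5,60,48)],[(-85,-75,16),(85,-75,16),(85,75,16),(-85,75,16)]):
    p=proj(n,fr(.531,-.091,.207,l)); cv2.polylines(cr,[np.round((p-off)*7).astype(int)],True,(0,255,0),1)
  cv2.imwrite(f'pics/oak_{n}.png',cr)
E
```

```text
(no output)
```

View pics/oak_top.png

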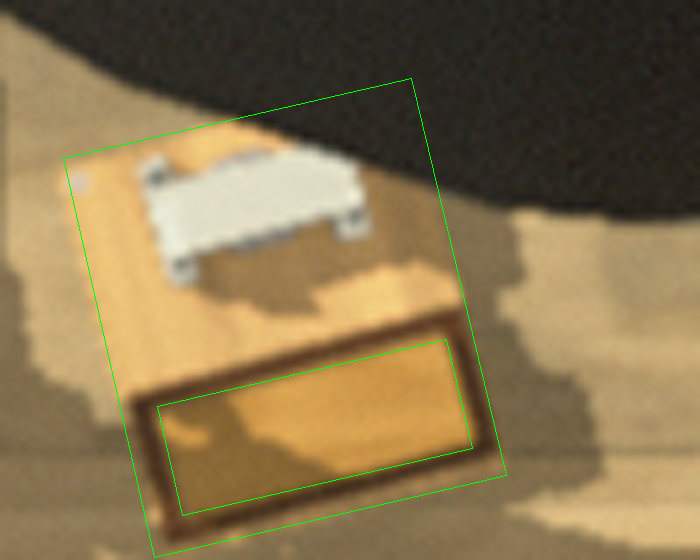

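View pics/oak_side.png

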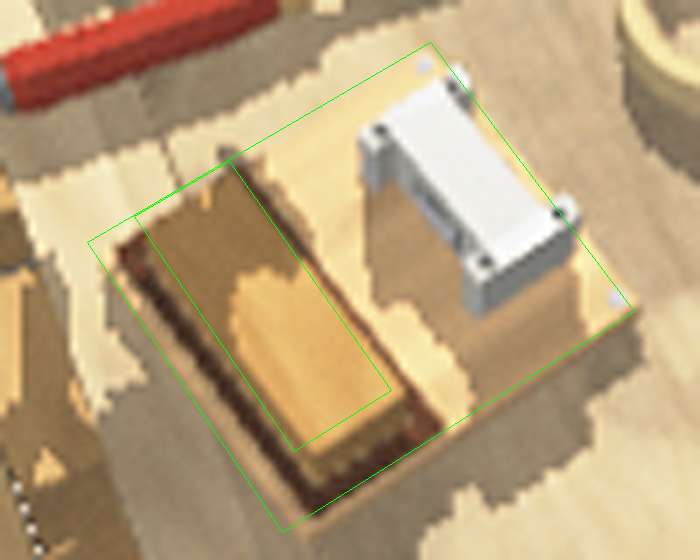

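Emit:
arm_command:
  moves:
    - [[0,0,-0.2,0.6,0],[0,0,-0.34,0.95,0],[0,0,-0.34,0.95,0],[0,0,-0.34,0.95,0],[0,0,-0.34,0.95,0],[0,0,-0.34,0.95,0],[0,0,-0.34,0.95,0],[0,0,-0.34,0.95,0],[0,0,-0.34,0.95,0],[0,0,-0.34,0.95,0],[0,0,-0.34,0.95,0],[0,0,-0.34,0.95,0]]

```text
clock: 13.0
position: [0.4869, -0.0923, 0.2253]
ee_rot: [0.446, 0.549, -0.445, 0.55]
ft_force: [0.5, -1.0, 0.7]
grip_width: 0.997
```

Emit:
arm_command:
  moves:
    - [[0,0.2,-0.1,0.4,0],[0,0.4,0,0,0],[0,0.5,0,0,0],[0,0,0,0,0]]

```text
clock: 13.33
position: [0.4857, -0.1001, 0.1946]
ee_rot: [0.445, 0.55, -0.446, 0.548]
ft_force: [0.0, 0.9, -0.4]
grip_width: 1.001
```

```bash
python3 -c "
from h import *
go(.487,-.1015,.099,.207)
for n,o in(('side',(220,150)),):
  im=save(n,f'pics/{n}10.png'); cv2.imwrite(f'pics/{n}10c.png',cv2.resize(im[o[1]:o[1]+140,o[0]:o[0]+200,::-1],None,fx=4,fy=4,interpolation=cv2.INTER_CUBIC))"
```

```text
t 13.33 pos [ 0.4857 -0.1001  0.1946] yaw 0.2082 F [ 0.   0.9 -0.4] grip 1.001 tilt [-0.003  0.001 -1.   ]
shift units [3.82 0.05 0.07] turn deg 0.07 j7 [ 0.71  0.2  -0.65  1.9   0.14  1.09  0.21]
```

View pics/side10c.png

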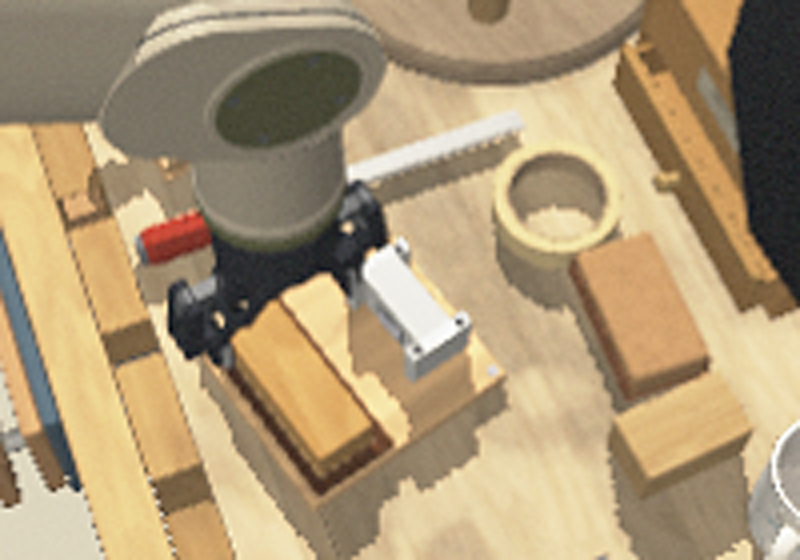

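Emit:
arm_command:
  moves:
    - [[0,0.4,0.04,0.05,0],[0,0.6,0,0,0],[0,0.6,0,0,0],[0,0.6,0,0,0],[0,0.6,0,0,0],[0,0.5,0,0,0],[0,0.3,0,0,0],[0,0.18,0,0,0],[0,0,0,0,0]]

```text
clock: 14.13
position: [0.4877, -0.1024, 0.1015]
ee_rot: [0.445, 0.549, -0.446, 0.549]
ft_force: [0.3, -0.2, 0.9]
grip_width: 0.997
```

Emit:
arm_command:
  moves:
    - [[1,0,0,0,0],[1,0,0,0,0],[1,0,0,0,0],[1,0,0,0,0],[1,0,0,0,0],[1,0,0,0,0]]
  force: 50

```text
clock: 14.63
position: [0.4885, -0.1028, 0.1032]
ee_rot: [0.446, 0.548, -0.446, 0.55]
ft_force: [-0.6, -0.1, 7.8]
grip_width: 0.512
```

```bash
python3 -c "
from h import *
go(.487,-.1015,.099,.207)
for n,o in(('side',(220,150)),):
  im=save(n,f'pics/{n}11.png'); cv2.imwrite(f'pics/{n}11c.png',cv2.resize(im[o[1]:o[1]+140,o[0]:o[0]+200,::-1],None,fx=4,fy=4,interpolation=cv2.INTER_CUBIC))"
```

```text
t 14.63 pos [ 0.4885 -0.1028  0.1032] yaw 0.2069 F [-0.6 -0.1  7.8] grip 0.512 tilt [ 0.002 -0.001 -1.   ]
shift units [ 0.17 -0.05 -0.06] turn deg -0.0 j7 [ 0.66  0.34 -0.61  1.97  0.25  0.9   0.13]
```

View pics/side11c.png

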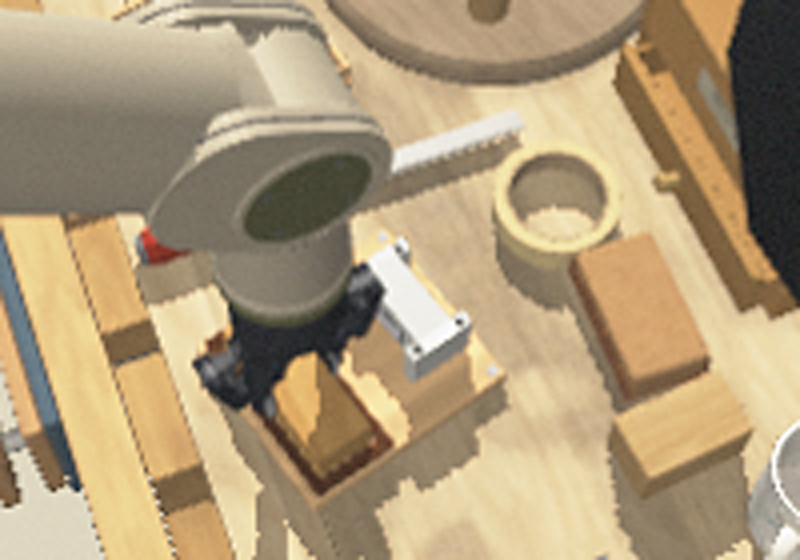

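Emit:
arm_command:
  moves:
    - [[1,-0.2,0,0,0],[1,-0.3,0,0,0],[1,-0.5,0,0,0],[1,-0.6,0,0,0],[1,-0.6,0,0,0],[1,-0.6,0,0,0],[1,-0.6,0,0,4],[1,-0.6,0,0,6],[1,-0.1,0,0,6],[1,0,0,0,6],[1,0,0,0,3.6],[1,0,0,0,0]]

```text
clock: 15.68
position: [0.4879, -0.1025, 0.2059]
ee_rot: [0.557, 0.435, -0.557, 0.436]
ft_force: [0.6, 0.2, -0.4]
grip_width: 0.512
```

```bash
python3 -c "
from h import *
go(.4923,-.4429,.2,-.24)
for n,o in(('side',(220,150)),):
  im=save(n,f'pics/{n}12.png'); cv2.imwrite(f'pics/{n}12c.png',cv2.resize(im[o[1]:o[1]+140,o[0]:o[0]+200,::-1],None,fx=4,fy=4,interpolation=cv2.INTER_CUBIC))"
```

```text
t 15.68 pos [ 0.4879 -0.1025  0.2059] yaw -0.2427 F [ 0.6  0.2 -0.4] grip 0.512 tilt [ 0.001 -0.001 -1.   ]
shift units [ 0.24  3.44 13.17] turn deg -0.15 j7 [ 0.67  0.19 -0.6   1.89  0.12  1.1  -0.22]
```

View pics/side12c.png

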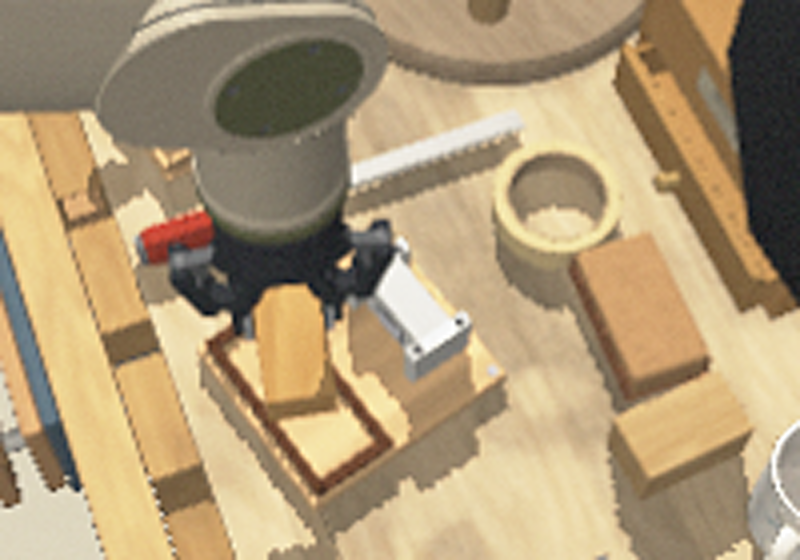

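Emit:
arm_command:
  moves:
    - [[1,0,0.1,0.4,0],[1,0,0.2,0.8,0],[1,0,0.26,0.95,0],[1,0,0.26,0.95,0],[1,0,0.26,0.95,0],[1,0,0.26,0.95,0],[1,0,0.26,0.95,0],[1,0,0.26,0.95,0],[1,0,0.26,0.95,0],[1,0,0.26,0.95,0],[1,0,0.26,0.95,0],[1,0,0.26,0.95,0]]

```text
clock: 16.73
position: [0.494, -0.3819, 0.2047]
ee_rot: [-0.556, -0.437, 0.556, -0.437]
ft_force: [0.3, -0.5, -1.9]
grip_width: 0.514
```

Emit:
arm_command:
  moves:
    - [[1,0,0.25,0.95,0],[1,0,0.2,0.8,0],[1,0,0.1,0.5,0],[1,0,0,0.2,0],[1,0,0,0,0],[1,0,0,0,0]]

```text
clock: 17.23
position: [0.4937, -0.4415, 0.2046]
ee_rot: [0.556, 0.437, -0.556, 0.437]
ft_force: [0.1, 0.8, -1.6]
grip_width: 0.515
```

```bash
python3 -c "
from h import *
go(.4923,-.4429,.1052,-.24)
for n,o in(('side',(250,260)),('top',(370,170))):
  im=save(n,f'pics/{n}13.png'); cv2.imwrite(f'pics/{n}13c.png',cv2.resize(im[o[1]:o[1]+140,o[0]:o[0]+200,::-1],None,fx=4,fy=4,interpolation=cv2.INTER_CUBIC))"
```

```text
t 17.23 pos [ 0.4937 -0.4415  0.2046] yaw -0.2386 F [ 0.1  0.8 -1.6] grip 0.515 tilt [ 0.     0.001 -1.   ]
shift units [ 3.98 -0.04  0.07] turn deg 0.08 j7 [ 0.95  0.51 -0.39  1.46  0.2   1.22  0.29]
```

View pics/side13c.png

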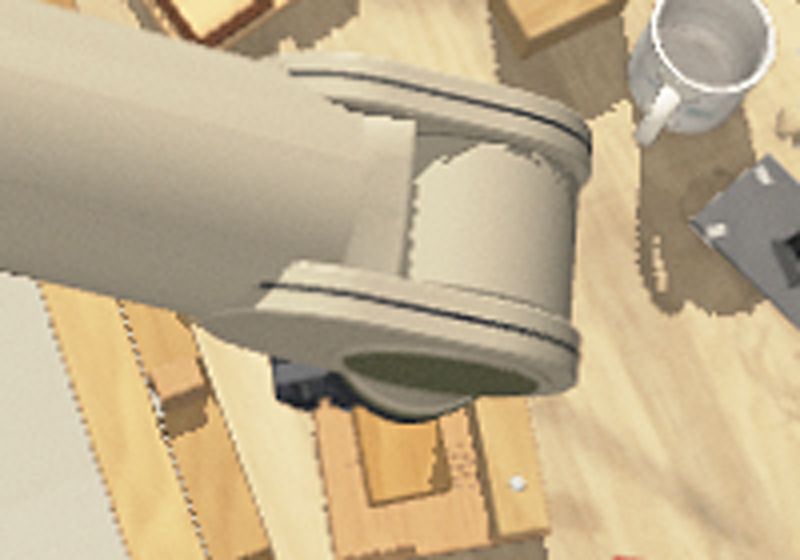

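View pics/top13c.png

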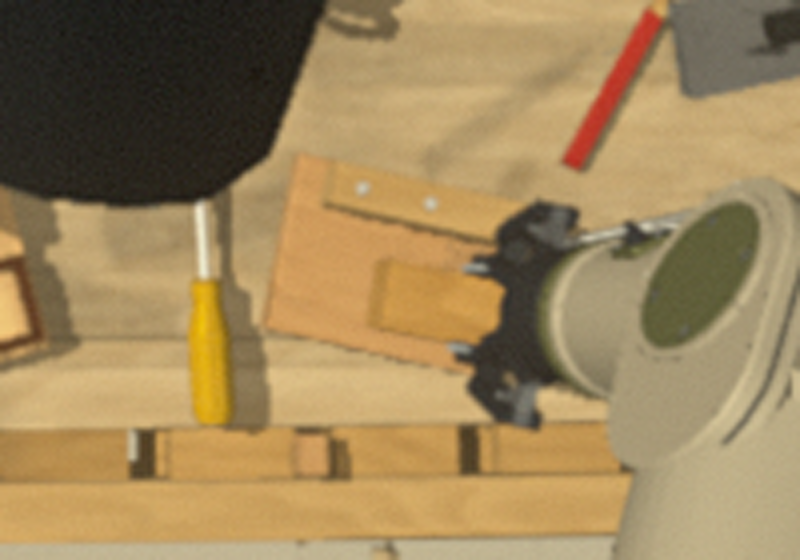

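Emit:
arm_command:
  moves:
    - [[1,0.2,-0.04,0.06,0],[1,0.4,0,0,0],[1,0.6,0,0,0],[1,0.6,0,0,0],[1,0.6,0,0,0],[1,0.6,0,0,0],[1,0.4,0,0,0],[1,0.2,0,0,0],[1,0.1,0,0,0],[1,0.08,0,0,0],[1,0,0,0,0]]

```text
clock: 18.25
position: [0.4924, -0.4438, 0.1104]
ee_rot: [0.556, 0.436, -0.556, 0.437]
ft_force: [-0.8, 0.1, -1.1]
grip_width: 0.519
```

Emit:
arm_command:
  moves:
    - [[1,0.05,0,0,0],[1,0.04,0,0,0],[1,0,0,0,0]]

```text
clock: 18.5
position: [0.4923, -0.4438, 0.1082]
ee_rot: [0.556, 0.436, -0.556, 0.437]
ft_force: [-0.0, 0.6, -0.4]
grip_width: 0.514
```

Emit:
arm_command:
  moves:
    - [[1,0.05,0,0,0],[1,0.04,0,0,0],[1,0,0,0,0]]

```text
clock: 18.75
position: [0.4921, -0.4437, 0.1055]
ee_rot: [-0.556, -0.437, 0.556, -0.437]
ft_force: [-0.5, 0.0, -1.5]
grip_width: 0.517
```

Emit:
arm_command:
  moves:
    - [[1,0.04,0,0,0],[1,0,0,0,0],[1,0,0,0,0]]

```text
clock: 19.0
position: [0.4922, -0.4438, 0.1053]
ee_rot: [-0.556, -0.436, 0.556, -0.437]
ft_force: [-1.8, 1.9, 6.0]
grip_width: 0.514
```

Emit:
arm_command:
  moves:
    - [[0.4,0,0,0,0],[0.25,0,0,0,0],[0.25,0,0,0,0],[0.25,0,0,0,0],[0.25,-0.2,0,0,0],[0.25,-0.5,0,0,0],[0.25,-0.6,0,0,0],[0.25,-0.6,0,0,0],[0.25,-0.6,0,0,0],[0.25,-0.6,0,0,0],[0.25,0,0,0,0]]

```text
clock: 19.92
position: [0.4936, -0.4446, 0.187]
ee_rot: [0.557, 0.434, -0.556, 0.439]
ft_force: [0.3, -0.1, 0.4]
grip_width: 0.749
```

```bash
python3 -c "
from h import *
go(.4923,-.4429,.1052,-.24)
for n,o in(('side',(250,260)),('top',(370,170))):
  im=save(n,f'pics/{n}14.png'); cv2.imwrite(f'pics/{n}14c.png',cv2.resize(im[o[1]:o[1]+140,o[0]:o[0]+200,::-1],None,fx=4,fy=4,interpolation=cv2.INTER_CUBIC))"
```

```text
t 19.92 pos [ 0.4936 -0.4446  0.187 ] yaw -0.2399 F [ 0.3 -0.1  0.4] grip 0.749 tilt [ 0.005 -0.004 -1.   ]
shift units [ 3.27 -0.08 -0.06] turn deg 0.01 j7 [ 0.95  0.53 -0.39  1.47  0.21  1.18  0.29]
```

View pics/side14c.png

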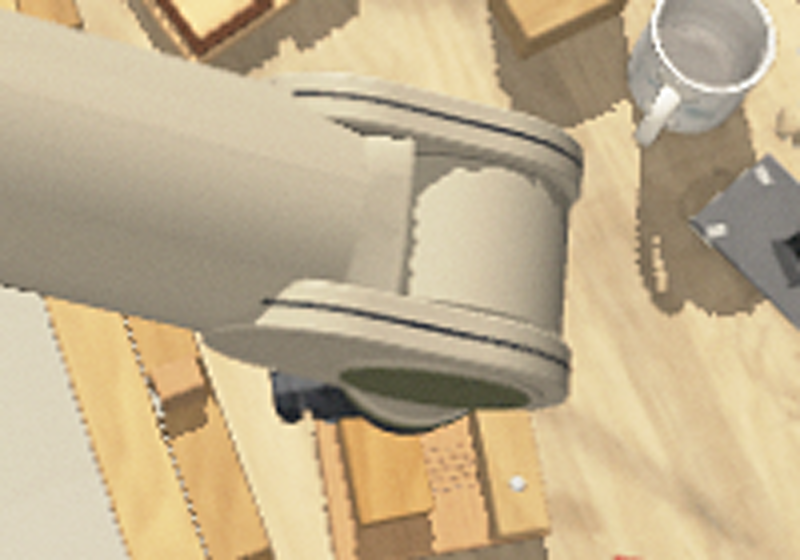

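View pics/top14c.png

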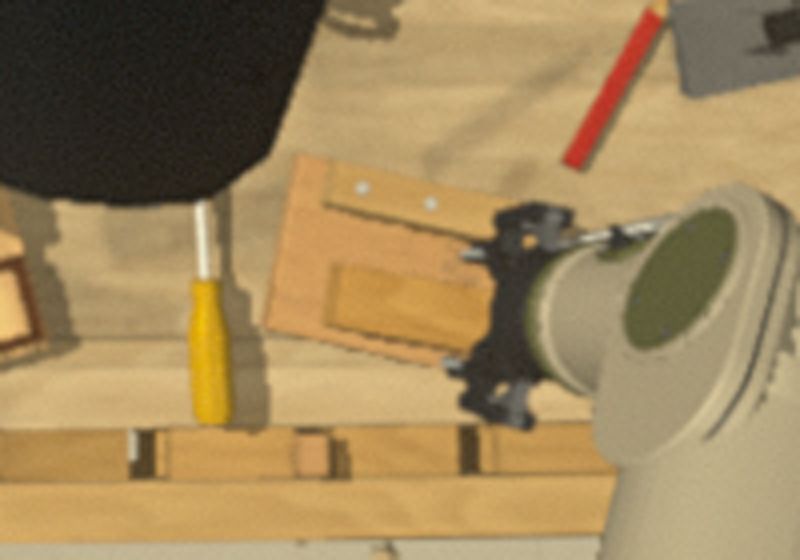

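Emit:
arm_command:
  moves:
    - [[0.25,0,-0.6,0,5],[0.25,0,-0.6,-0.05,0],[0.25,0,-0.6,0,0],[0.25,0,-0.6,0,0],[0.25,0,0,0,7],[0.25,0,0,0,7],[0.25,0,0,0,7],[0.25,0,0,0,7],[0.25,0,0,0,7],[0.25,0,0,0,7],[0.25,0,0,0,7],[0.25,0,0,0,7]]

```text
clock: 21.02
position: [0.435, -0.4242, 0.1813]
ee_rot: [-0.701, -0.092, 0.701, -0.091]
ft_force: [-0.5, 0.8, 0.1]
grip_width: 0.751
```

Emit:
arm_command:
  moves:
    - [[0.25,0,0,0,7],[0.25,0,0,0,7],[0.25,0,0,0,7],[0.25,0,0,0,7],[0.25,0,0,0,1],[0.25,0,0,0,0]]

```text
clock: 21.52
position: [0.4352, -0.4242, 0.1815]
ee_rot: [-0.702, 0.084, 0.702, 0.084]
ft_force: [-0.2, -0.2, 1.4]
grip_width: 0.749
```

```bash
python3 -c "
from h import *
go(.4340,-.4286,.092,-.24-np.pi/2)
for n,o in(('side',(250,260)),('top',(370,170))):
  im=save(n,f'pics/{n}15.png'); cv2.imwrite(f'pics/{n}15c.png',cv2.resize(im[o[1]:o[1]+140,o[0]:o[0]+200,::-1],None,fx=4,fy=4,interpolation=cv2.INTER_CUBIC))"
```

```text
t 21.52 pos [ 0.4352 -0.4242  0.1815] yaw -1.8083 F [-0.2 -0.2  1.4] grip 0.749 tilt [-0.001  0.001 -1.   ]
shift units [3.58 0.18 0.  ] turn deg 0.15 j7 [ 0.81  0.39 -0.14  1.65  0.06  1.11 -1.15]
```

View pics/side15c.png

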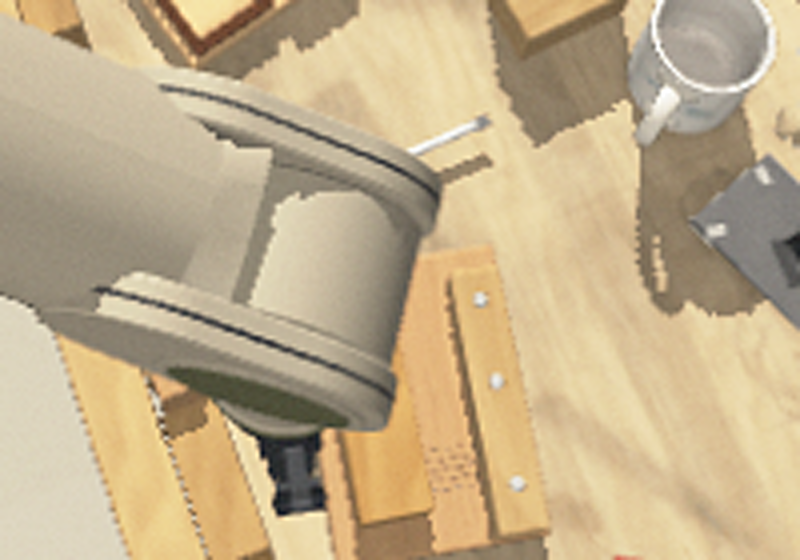

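View pics/top15c.png

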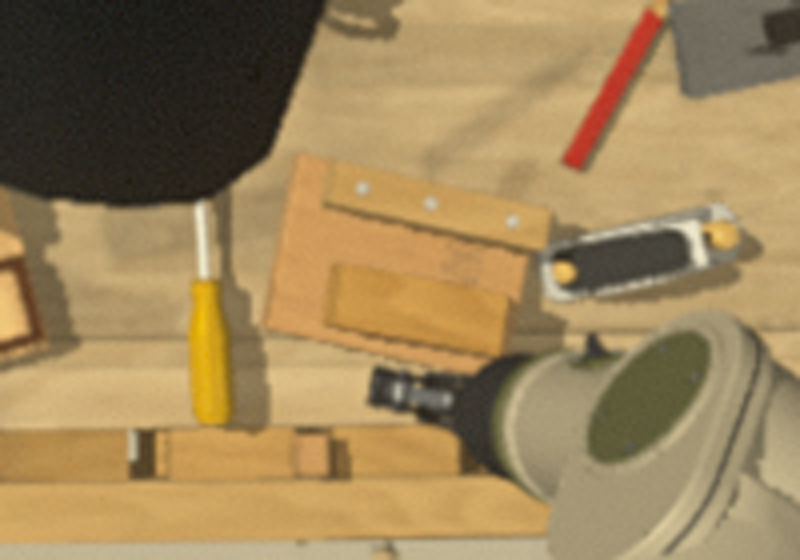

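```bash
python3 -c "
from h import *
p=back('top',np.array([(338,263),(512,300),(500,357),(327,325)])/4+[370,170],.05);c=p.mean(0);d=c[:2]-[.5185,-.441];a=-.24
print(p.round(3),[d@[np.cos(a),np.sin(a)],d@[-np.sin(a),np.cos(a)]],np.arctan2(*(p[0]-p[1])[1::-1])-np.pi/2)"
```

```text
[[ 0.523 -0.384  0.05 ]
 [ 0.494 -0.507  0.05 ]
 [ 0.454 -0.497  0.05 ]
 [ 0.48  -0.374  0.05 ]] [np.float64(-0.029869751953969216), np.float64(-0.0067326961359507765)] -0.22980172410671829
```

Emit:
arm_command:
  moves:
    - [[0.25,0.3,0.1,0,0],[0.25,0.6,0,0,0],[0.25,0.7,0,0,0],[0.25,0.7,0,0,0],[0.25,0.6,0,0,0],[0.25,0.4,0,0,0],[0.25,0.2,0,0,0],[0.25,0,0,0,0]]

```text
clock: 22.28
position: [0.4343, -0.4267, 0.0934]
ee_rot: [-0.702, 0.084, 0.703, 0.085]
ft_force: [-0.7, 0.7, -0.5]
grip_width: 0.75
```

Emit:
arm_command:
  moves:
    - [[0.25,0,0,-0.2,0],[0.25,0,0,-0.3,0],[0.25,0,0,-0.3,0],[0.25,0,0,-0.2,0],[0.25,0,0,-0.2,0],[0.25,0,0,-0.2,0],[0.25,0,0,-0.2,0],[0.25,0,0,0,0]]

```text
clock: 22.95
position: [0.4748, -0.4364, 0.0947]
ee_rot: [0.702, -0.084, -0.702, -0.084]
ft_force: [0.8, 0.9, -0.6]
grip_width: 0.75
```

```bash
python3 -c "
from h import *
a=-.24
go(.5185-.0255*np.cos(a)+.008*np.sin(a),-.441-.0255*np.sin(a)-.008*np.cos(a),.092,-.24-np.pi/2)
for n,o in(('side',(250,260)),('top',(370,170))):
  im=save(n,f'pics/{n}16.png'); cv2.imwrite(f'pics/{n}16c.png',cv2.resize(im[o[1]:o[1]+140,o[0]:o[0]+200,::-1],None,fx=4,fy=4,interpolation=cv2.INTER_CUBIC))"
```

```text
t 22.95 pos [ 0.4748 -0.4364  0.0947] yaw -1.81 F [ 0.8  0.9 -0.6] grip 0.75 tilt [ 0.001 -0.    -1.   ]
shift units [ 0.11  0.08 -0.72] turn deg 0.05 j7 [ 0.77  0.56 -0.13  1.6   0.08  0.98 -1.2 ]
```

View pics/top16c.png

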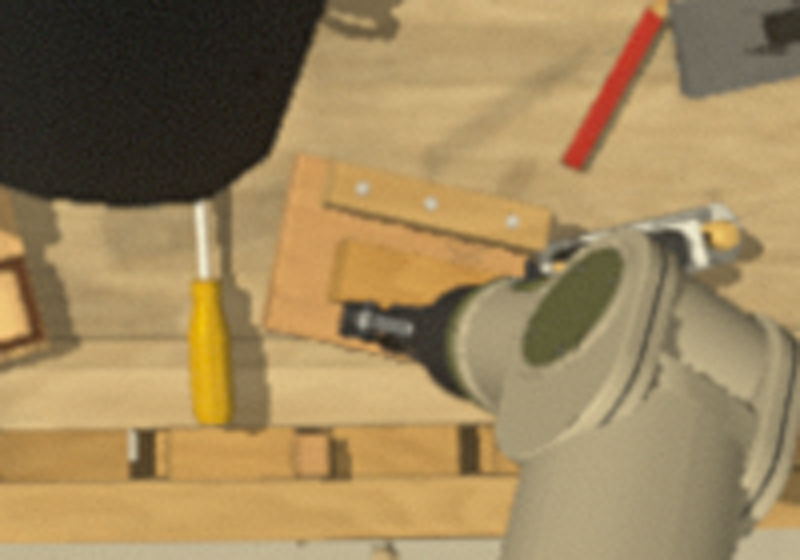

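Emit:
arm_command:
  moves:
    - [[0.25,0,0,-0.15,0],[0.25,0,0,-0.15,0],[0.25,0,0,-0.15,0],[0.25,0,0,-0.1,0],[0.25,0,0,0,0]]

```text
clock: 23.47
position: [0.4878, -0.4396, 0.0947]
ee_rot: [0.702, -0.084, -0.702, -0.084]
ft_force: [0.1, 0.1, -0.8]
grip_width: 0.751
```

Emit:
arm_command:
  moves:
    - [[0.25,0,0,-0.06,0],[0.25,0,0,-0.06,0],[0.25,0,0,0,0]]

```text
clock: 23.72
position: [0.4902, -0.4404, 0.0947]
ee_rot: [0.702, -0.085, -0.702, -0.085]
ft_force: [0.9, 0.3, 0.2]
grip_width: 0.751
```

Emit:
arm_command:
  moves:
    - [[0.25,0,0,-0.05,0],[0.25,0,0,0,0]]

```text
clock: 23.88
position: [0.4913, -0.4408, 0.0947]
ee_rot: [0.702, -0.085, -0.702, -0.085]
ft_force: [-0.2, 0.0, -0.3]
grip_width: 0.751
```

Emit:
arm_command:
  moves:
    - [[0.25,0,0,-0.06,0],[0.25,0,0,-0.06,0],[0.25,0,0,0,0]]

```text
clock: 24.13
position: [0.4944, -0.4414, 0.0947]
ee_rot: [0.702, -0.085, -0.702, -0.085]
ft_force: [0.3, 0.3, -0.0]
grip_width: 0.751
```

Emit:
arm_command:
  moves:
    - [[0.25,0,0,-0.06,0],[0.25,0,0,-0.04,0],[0.25,0,0,0,0]]

```text
clock: 24.38
position: [0.4963, -0.4421, 0.0946]
ee_rot: [-0.702, 0.085, 0.702, 0.085]
ft_force: [-1.8, 0.9, 0.7]
grip_width: 0.753
```

```bash
python3 -c "
from h import *
a=-.24
go(.5185-.0255*np.cos(a)+.008*np.sin(a),-.441-.0255*np.sin(a)-.008*np.cos(a),.092,-.24-np.pi/2)
for n,o in(('side',(250,260)),('top',(370,170))):
  im=save(n,f'pics/{n}17.png'); cv2.imwrite(f'pics/{n}17c.png',cv2.resize(im[o[1]:o[1]+140,o[0]:o[0]+200,::-1],None,fx=4,fy=4,interpolation=cv2.INTER_CUBIC))"
```

```text
t 24.38 pos [ 0.4963 -0.4421  0.0946] yaw -1.8106 F [-1.8  0.9  0.7] grip 0.753 tilt [-0.001  0.    -1.   ]
shift units [0.11 0.07 0.17] turn deg 0.01 j7 [ 0.76  0.6  -0.13  1.54  0.09  1.01 -1.21]
```

View pics/top17c.png

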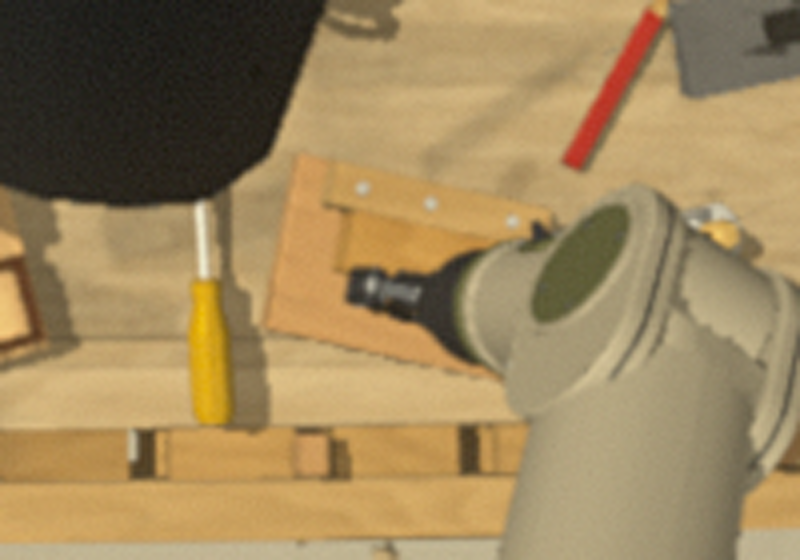

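View pics/side17c.png

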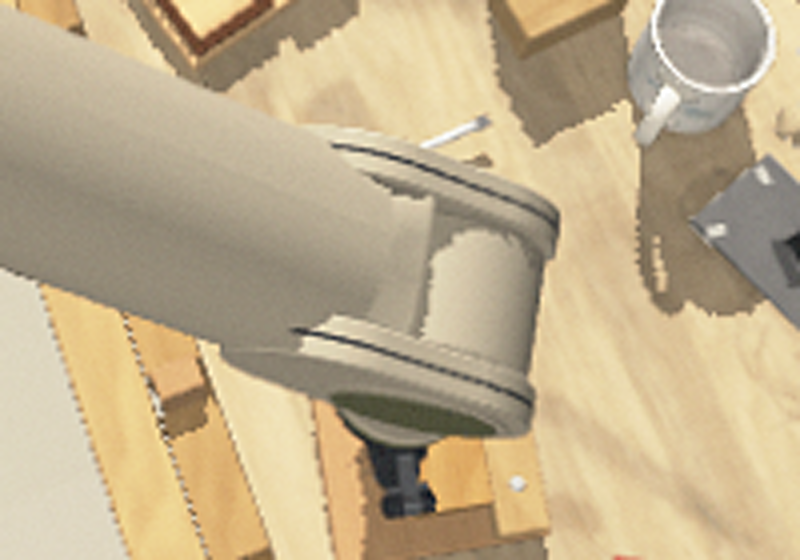

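Emit:
arm_command:
  moves:
    - [[0.25,0,0,-0.05,0],[0.25,0,0,0,0]]

```text
clock: 24.65
position: [0.4965, -0.4421, 0.0945]
ee_rot: [-0.701, 0.084, 0.703, 0.085]
ft_force: [-9.2, 2.9, 5.3]
grip_width: 0.746
```

Emit:
arm_command:
  moves:
    - [[0.25,0,0,-0.05,0],[0.25,0,0,0,0]]

```text
clock: 24.82
position: [0.4966, -0.4422, 0.0944]
ee_rot: [-0.7, 0.084, 0.704, 0.085]
ft_force: [-13.4, 6.0, 11.0]
grip_width: 0.748
```

Emit:
arm_command:
  moves:
    - [[0.25,0,0,0.1,0],[0.25,0,0,0.1,0],[0.25,0,0,0.3,0],[0.25,0,0,0.5,0],[0.25,0,0,0.6,0],[0.25,0,0,0.6,0],[0.25,-0.5,0,0.3,0],[0.25,-0.8,0,0,0],[0.25,-0.8,0,0,0],[0.25,-0.8,0,0,0],[0.25,-0.8,0,0,0],[0.25,0,0,0,0]]

```text
clock: 25.82
position: [0.4394, -0.4289, 0.1918]
ee_rot: [0.704, -0.086, -0.7, -0.083]
ft_force: [0.1, 0.6, 0.4]
grip_width: 0.746
```

```bash
python3 -c "
from h import *
go(.4,-.35,.2,-.24-np.pi/2)
for n,o in(('side',(250,260)),('top',(370,170)),('side',(150,60)),('top',(180,170))):
  im=save(n,f'pics/{n}18.png'); cv2.imwrite(f'pics/{n}18_{o[0]}.png',cv2.resize(im[o[1]:o[1]+140,o[0]:o[0]+200,::-1],None,fx=4,fy=4,interpolation=cv2.INTER_CUBIC))"
```

```text
t 25.82 pos [ 0.4394 -0.4289  0.1918] yaw -1.8108 F [0.1 0.6 0.4] grip 0.746 tilt [ 0.005 -0.005 -1.   ]
shift units [-0.35 -2.69  2.28] turn deg 0.0 j7 [ 0.81  0.39 -0.14  1.63  0.06  1.12 -1.16]
```

View pics/top18_370.png

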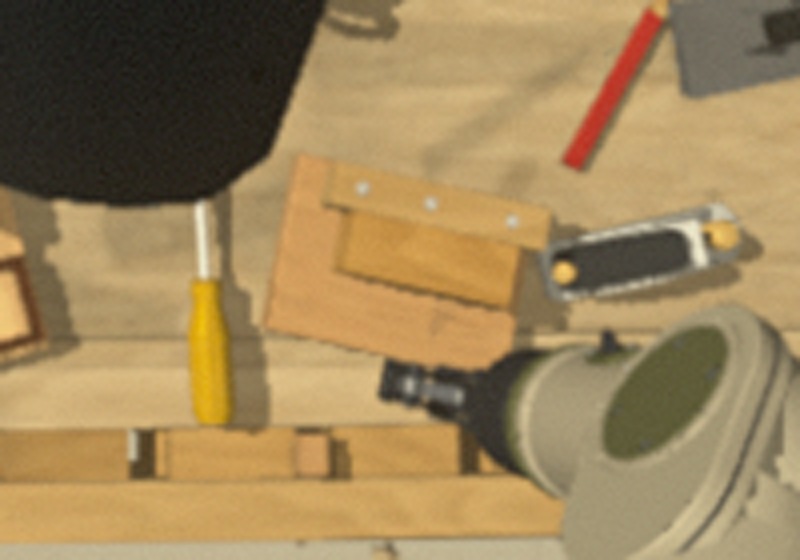

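View pics/side18_250.png

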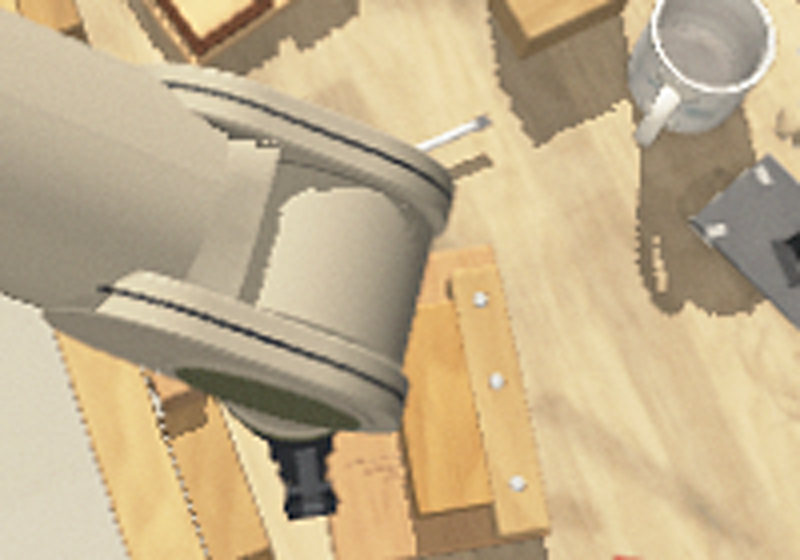

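View pics/top18_180.png

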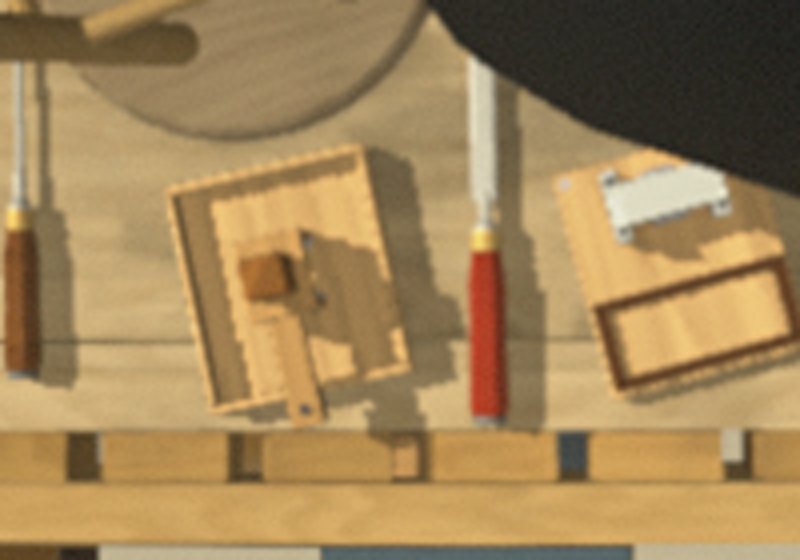

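View pics/side18_150.png

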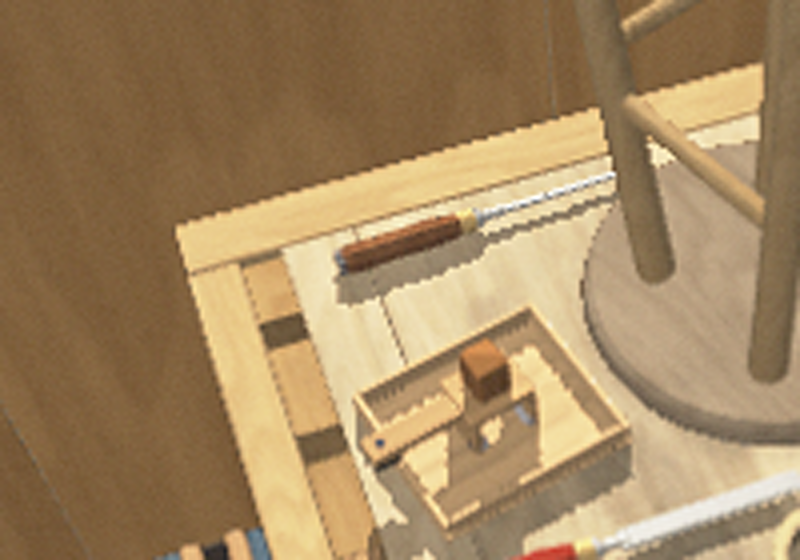

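```bash
python3 -c "
from h import *
p=back('top',np.array([(348,209),(522,249),(508,307),(338,271)])/4+[370,170],.05);c=p.mean(0);d=c[:2]-[.5185,-.441];a=-.24
print([d@[np.cos(a),np.sin(a)],d@[-np.sin(a),np.cos(a)]],np.arctan2(*(p[0]-p[1])[1::-1])-np.pi/2)
g=back('top',np.array([(240,256),(285,250),(294,292),(249,301)])/4+[180,170],.088).mean(0);d=g[:2]-[.522,.197];a=.203;print('clip in tray',[d@[np.cos(a),np.sin(a)],d@[-np.sin(a),np.cos(a)]])
print(manip.hand_in())"
```

```text
[np.float64(0.007876485434926332), np.float64(-0.006499875094638363)] -0.24562269919803348
clip in tray [np.float64(0.004037627897308097), np.float64(-7.763046567012155e-05)]
the job is handed in; nothing more can be done
None
```

The job is done and handed in at about 26 s; `hand_in` reports no verdict.

- **Clip:** I gripped it by the brown block and pulled it straight up off the rail, upright, with the oak block still in its nest. I then lowered it until its feet touched the tray floor and released it. In the last pictures it stands upright about 4 mm from the tray's centre.
- **Oak block:** I lifted it out of the jig and set it flat on the bench hook about 25–30 mm short of the stop. I then pushed it with both fingers until the wrist force rose to about 15 N against the stop. The last check puts its origin at hook x = 7.9 mm (8 is snug) and y = −6.5 mm (stop middle −8). It is parallel to the stop within about 0.01–0.02 rad.
- **Everything else:** The gripper is clear of everything. The chisel, gouge and the visible part of the driver look unmoved. I did not check the tape, sander or pine block in the final pictures, but the arm never worked near them.

None of my checks failed. The two cameras disagreed by a few millimetres, well inside the limits.

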